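# Spring-punch the heel of the shorter shoe last

## Robot

A 7-joint arm with a two-finger parallel gripper is mounted at the origin on the work surface. World frame = base frame: x ahead of the robot, y to its left, z up, the work surface at z = 0. Lengths are in m, angles in rad, forces in N, time in s.
With the tool pointing down it reaches from about 0.4 to 0.85 m from the base axis. Payload 10.4 kg.
Tool frame: the origin (TCP) lies between the finger pads; the fingertips stand manip.finger_overhang ahead of it and the grasp point (between the pads) lies 11 mm behind it (manip.finger_overhang is the distance from the TCP to the fingertips, in m); x points along the fingers, z is the direction in which the jaws open and shut, and the axes are right-handed (so a half turn about x gives the same grasp; the last joint's range is limited). The gripper opens to 85 mm and grips with 20 to 120 N. Pads are 22 mm wide; open, the fingers measure 114 mm over their backs; the gripper's body (76 mm by 85 mm) begins 54 mm behind the grasp point. The pads swing forward as they close: fully open they stand 13 mm farther back than shut.
Start: joints at [1.313, 0.332, -0.065, 1.46, 0.022, 1.35, -0.088], TCP at [0.145, -0.608, 0.239] pointing down, gripper open.
Joint ranges: [-2.6, 2.6], [-0.5, 2.12], [-1.47, 1.34], [0.16, 2.42], [-1.27, 4.41], [0.06, 2.06], [-2.6, 2.6]. Speed limits (rad/s): [2.22, 2.22, 2.79, 2.79, 3.14, 3.14, 3.14].

## Interface

Orientations are given as a unit quaternion [x, y, z, w].
In Python, from workcell import get_obs, camera, workorder, manip gives the robot as it stands. The module is installed in compiled form; this text tells all that it offers.
- The arm moves only by the tool play_rows, never from a script. Its argument "increments" is text: rows parted by semicolons, each of 4 numbers parted by spaces: the shift along the tool's x, y, z in m, then the turn about the tool's x in rad. A call has 1 to 20 rows; each row shifts and turns the pose as measured when the row begins, along the tool's axes as they then stand; what a row does not reach is not made up. A row lasts 1/10 s, in which the tool goes at most 50 mm and 8.59 degrees, less where a joint would pass 70% of its speed; a pose out of reach is approached as far as the arm can. A call is refused whole if a number of a shift passes 0.05 or a number of a turn 0.15, either way. A call with a gripper value outside its range is refused whole. "hand" is the gripper command: -1 is fully open, 1 is shut, values between are in proportion, set as the call begins (left out, the last holds). The fingers move at their own pace and stop on an object; "squeeze" is the grip in N (left out, the last holds). Time passes only in rows, so rows that do not move let the fingers close. It gives the time, the measured TCP pose, the force and the opening at its end, in the units of the state.
- get_obs(): the state, without advancing time (a new reading comes with each control period).
- camera(name): name is "scene" or "top" or "wrist"; returns a dict with "img" (384x512x3 uint8, blue, green, red), "fov_y" (degrees; the focal length in pixels is half the picture's height over the tangent of half this angle, whatever the lens; pixels are square), "cx", "cy" (the principal point, pixels), "R" (3x3) and "t" (3): a world point X has camera coordinates R X + t; the wrist camera has in their place "tool_from_camera" (4x4, takes a point from camera to tool coordinates, whose origin is the TCP and whose axes are the tool frame's). Camera axes: x right, y down, z forward; pixel columns grow to the right and rows downward; lengths in m; the calibration is good to about 2 mm. A picture is of the moment at which its call begins: read the wrist's pose just before it. There is no depth.
- workorder.hand_in(): hands the job in, once; it reports no verdict.
The state is a dict: "clock": time; "joint_pos": joint angles; "joint_velocities": joint speeds; "tau": joint torques, N m; "position": TCP position; "ee_rot": TCP orientation; "ft_force": force on the tool from outside, world axes, zero at the start; "torque": the same for the moment, N m; "grip_width": opening from 0.0 (shut) to 1.0 (fully open).
Only numpy, scipy, OpenCV 4.12 (cv2) and the standard library are available. Lean on these libraries where they do the work, as an engineer would, in place of code of your own. Each camera call takes 0.05 s, during which the arm holds its last target.

## Task

Take the spring punch out of its sloping rest, hold it upright with its point inside the ring marked on the heel of the shorter of the two shoe lasts, and press straight down just until the spring inside trips with a snap, leaning no harder than that; do not set it off anywhere else. Then lay it back in its sloping rest, point down against the stop, and leave the other things on the bench where they are.

Things in the scene. Friction and masses are not known exactly. Their poses are not given: they have to be found in the camera images.
- punch_grip (a point): Grip centre of the loose spring punch, on its axis, 120 mm from the point; z axis from point to cap. The grip is dark, ribbed, round, 24 mm across, from 96 to 142 mm above the point: grasp here across the axis. The punch starts lying in the sloping rest, leaning 0.61 rad (35 degrees) from vertical, cap towards the robot.
- punch: The whole punch, 155 mm long, about 0.3 kg; origin where the point is when out, z axis from point to cap. Upward from the point: sliding pin 6 mm across (to 20 mm), bright barrel 22 mm (to 96), grip 24 mm (to 142), brass cap up to 21 mm (to 155).
- nose: The punch's point: free end of the pin that slides up into the barrel as the tool is pressed; axes as the punch. Upright, the spring pushes back with 5 N at first, 15 to 17 N with the pin 6.5 mm in, then trips: over the next 4 mm the force collapses to about 6 N; hard end at 11 mm. Snapped = pin over 8.5 mm in (point under 111.5 mm from the grip centre). Springs out when lifted.
- foot_short (a point): On the jack of the SHORTER last (200 mm long; the other is 255 mm), plumb under the middle of the ring on its heel: on the top of the jack's plate, 12 mm above the bench; z up, x towards the toe. The ring is 113 to 138 mm above this point, as the jack is set: not measured, to be felt or seen. The lasts may stand either way round.
- foot_long (a point): The same point on the jack of the LONGER last (255 mm), which is to be left alone. Each last is a fixed green plastic foot form, sole up with a pale insole on it, heel towards the robot. The heel is level, some 60 mm wide, with a flat dark painted ring, 18 mm outside, 14 mm inside, its middle 32 mm (short) or 41 mm (long) from the heel's end.
- rest_seat (a point): Where the punch's point rests in the fixed sloping rest, a steel channel. z: up the channel, along the lying punch, 0.61 rad from vertical, leaning towards the robot; y: across, level; x: off the channel's floor (up and away from the robot). Floor at x = -11.5 mm, to z = 94 mm; side walls 32 mm apart inside, to z = 62, x = 20 mm; stop at z = 0; open on the +x side.
- hammer_grip (a point): Bystander: hammer lying on the bench, 260 mm long; the point is on its handle; do not move it.
- tack_tin: Bystander: open round tin, 72 mm across, 45 mm high, origin under its centre.
- glue_jar: Bystander: white jar, 58 mm across, 85 mm high, origin under its centre.
- brush_grip (a point): Bystander: flat brush lying on the bench, 200 mm long; the point is on its handle.
- heel_block: Bystander: black heel block, round, up to 66 mm across, 50 mm high, origin under its centre.
- awl_grip (a point): Bystander: straight tool with a wooden handle lying on the bench, 170 mm long; the point is on its handle.
Things that resemble listed ones, but are neither listed nor needed, are in the scene too. Of the things that look like the punch, the smaller one is meant.

How it is judged:
On the way:
1. with the point inside the ring on the shorter last's heel and the punch upright (within 9 degrees), the punch is pressed until it snaps (point pin more than 8.5 mm in) (z of nose in the frame of punch_grip above -0.1115 m and horizontal distance between nose and foot_short below 0.008 m and z of nose in the frame of foot_short above 0.105 m and angle between punch_grip's own z axis and vertical below 0.157 rad), for 0.05 s.
At the end, for the whole second after the job is handed in: The punch lies at rest in the sloping rest, released: its point within 15 mm of the seat point, its axis within 0.25 rad of the channel's and the cap upward, its point pin sprung out again (distance between nose and rest_seat below 0.015 m and angle between the z axis of punch_grip and the z axis of rest_seat, either way round below 0.25 rad and z of punch_grip in the frame of rest_seat above 0.1 m and z of nose in the frame of punch_grip below -0.117 m and linear speed of punch below 0.02 m/s); the robot touches nothing.
It fails at once if the punch is set off anywhere but at the ring on the shorter last (pin more than 7 mm in while the point is over 12 mm from the ring's middle) (z of nose in the frame of punch_grip above -0.113 m and (horizontal distance between nose and foot_short above 0.012 m or z of nose in the frame of foot_short below 0.1 m)).
It fails at once if the punch's point is pressed on anything with more than 30 N (contact force between nose and anything else above 30 N).
It fails at once if a bystander is moved by more than 30 mm (distance of any of hammer_grip, tack_tin, glue_jar, brush_grip, heel_block, awl_grip from where it was at the start of the episode above 0.03 m).
It also fails if it takes over 51 s, if anything falls off the work surface, if the arm or the gripper's body presses on something with over 40 N, if the wrist force passes 120 N, or if a joint passes its speed limit or range.

## Working session

There is one attempt and no reset: what is moved stays moved. The work goes in short steps, Python scripts to look and compute and a tool call to move; the robot and the scene stay as the last step left them, time stands still between calls to the robot, and variables do not carry over. Pictures are saved under pics/ and viewed, and the job is handed in when it is done.

Besides the shell and the picture viewer there is one more tool, called in YAML: its name, and indented under it one key for each argument. play_rows: Moves the arm, as the interface text tells. Its arguments: {"type":"object","properties":{"increments":{"type":"string"},"hand":{"type":"number"},"squeeze":{"type":"number"}},"required":["increments"]}

```bash
mkdir -p pics; python3 - <<'E'
from workcell import get_obs, camera, workorder, manip
import cv2,numpy as np,pickle
o=get_obs();print({k:np.round(v,3) for k,v in o.items()}, manip.finger_overhang)
for n in ["scene","top","wrist"]:
    c=camera(n);cv2.imwrite(f"pics/{n}0.png",c["img"]);pickle.dump(c,open(f"{n}0.pkl","wb"))
    print(n,{k:np.round(v,3).tolist() for k,v in c.items() if k!="img"})
E
```

```text
{'clock': np.float64(0.0), 'joint_pos': array([ 1.313,  0.333, -0.065,  1.461,  0.022,  1.35 , -0.088]), 'joint_velocities': array([-0.001, -0.001,  0.001, -0.   , -0.001,  0.   ,  0.001]), 'tau': array([ 1.0000e-03, -6.2545e+01,  5.0000e-02, -3.9160e+01,  1.6000e-02,
        1.0000e-02,  0.0000e+00]), 'position': array([ 0.145, -0.608,  0.239]), 'ee_rot': array([ 0.438,  0.556, -0.438,  0.555]), 'ft_force': array([ 0.32 , -0.545,  0.449]), 'torque': array([-0.015, -0.022,  0.007]), 'grip_width': np.float64(1.003)} 0.008
scene {'fov_y': 48.251, 'cx': 255.018, 'cy': 198.198, 'R': [[-0.06, 0.998, -0.021], [0.67, 0.025, -0.742], [-0.74, -0.059, -0.671]], 't': [0.017, -0.251, 1.821]}
top {'fov_y': 47.676, 'cx': 250.947, 'cy': 198.816, 'R': [[-0.03, -0.999, -0.024], [-0.985, 0.034, -0.17], [0.171, 0.019, -0.985]], 't': [0.055, 0.504, 1.245]}
wrist {'fov_y': 70.65, 'cx': 254.064, 'cy': 195.797, 'tool_from_camera': [[0.0, -0.31, 0.951, -0.135], [-0.0, -0.951, -0.31, 0.079], [1.0, -0.0, -0.0, 0.0], [0.0, 0.0, 0.0, 1.0]]}
```

View pics/scene0.png

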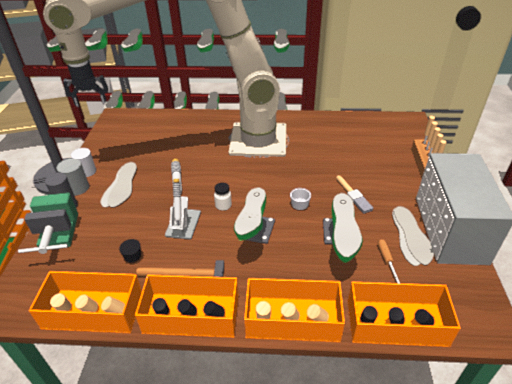

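View pics/top0.png

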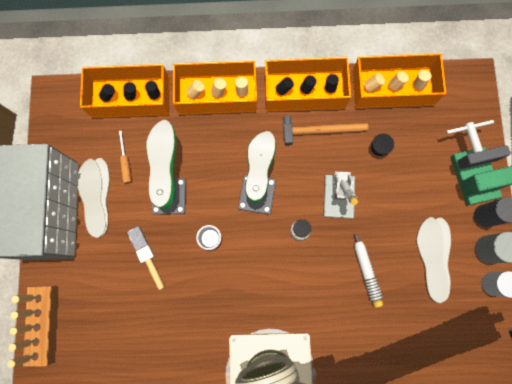

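View pics/wrist0.png

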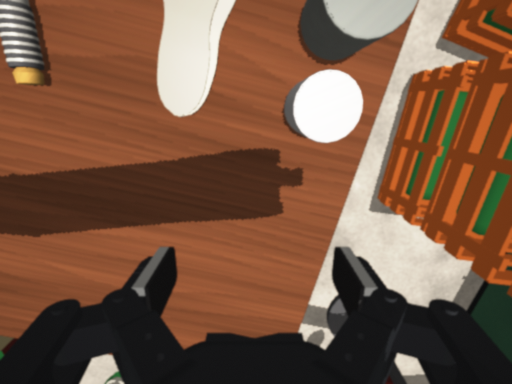

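In the top view, two things look like the punch: a larger one lying on the bench at (368,270), and a smaller one in the steel rest at (345,190). The smaller one in the sloping rest fits. The lasts are at top (260,165), which is shorter, and (162,165), which is longer. I'll confirm these in enlarged crops.

```bash
python3 - <<'E'
import cv2
t=cv2.imread("pics/top0.png");s=cv2.imread("pics/scene0.png")
f=lambda im,x,y,w,h,k:cv2.resize(im[y:y+h,x:x+w],None,fx=k,fy=k,interpolation=cv2.INTER_CUBIC)
a=f(t,225,120,150,100,5);cv2.imwrite("pics/tc.png",a)
b=f(s,150,150,130,100,6);cv2.imwrite("pics/sc.png",b)
E
```

```text
(no output)
```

View pics/tc.png

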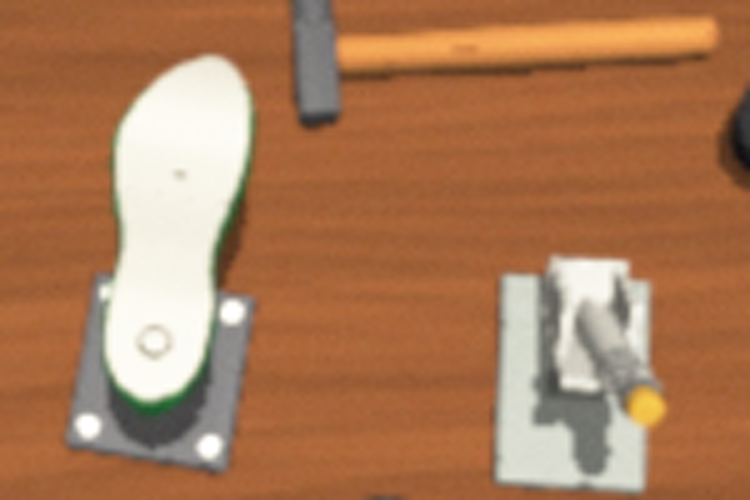

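View pics/sc.png

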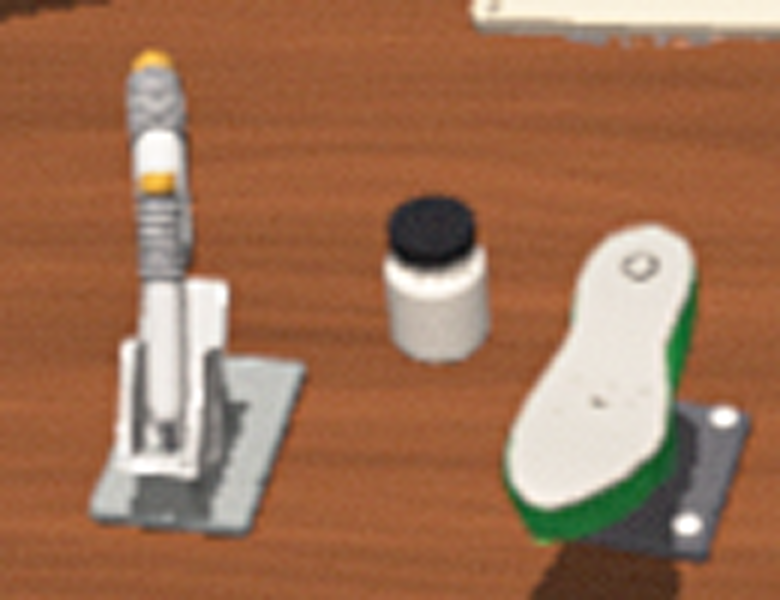

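The crops confirm it. The small punch is in the rest, with its cap at top (354,201) and scene (176,180). The short last's ring is at top (255.8,188.2) and scene (256.7,194.2). Next I'll triangulate.

```bash
cat >h.py <<'E'
import numpy as np,cv2,pickle
def ray(c,p):
    f=c["img"].shape[0]/2/np.tan(np.radians(c["fov_y"])/2)
    d=np.array([(p[0]-c["cx"])/f,(p[1]-c["cy"])/f,1.]);R=np.array(c["R"]);t=np.array(c["t"])
    return -R.T@t, R.T@d/np.linalg.norm(d)
def tri(rs):
    A=0;b=0
    for o,d in rs:
        P=np.eye(3)-np.outer(d,d);A=A+P;b=b+P@o
    X=np.linalg.solve(A,b);return X,[np.linalg.norm((np.eye(3)-np.outer(d,d))@(X-o)) for o,d in rs]
def atz(r,z): o,d=r;return o+d*(z-o[2])/d[2]
def proj(c,X):
    f=c["img"].shape[0]/2/np.tan(np.radians(c["fov_y"])/2);q=np.array(c["R"])@X+c["t"];return f*q[0]/q[2]+c["cx"],f*q[1]/q[2]+c["cy"]
E
python3 - <<'E'
from h import *
S=pickle.load(open("scene0.pkl","rb"));T=pickle.load(open("top0.pkl","rb"))
st=lambda x,y:ray(S,(150-.5+.5/6+x/6,150-.5+y/6));tt=lambda x,y:ray(T,(225-.4+x/5,120-.4+y/5))
print("ring",tri([st(640,265),tt(154,341)]))
print("cap",tri([st(157,183),tt(646,405)]))
for p in [(500,275),(497,482),(650,285),(645,490)]: print("plate",atz(tt(*p),.01))
for p in [(120,340),(228,282)]: print(p)
# larger punch cap/tip on bench
for p in [(356,237),(378,302)]: print("big",atz(ray(T,p),.015))
for p in [(105,278),(250,298),(70,443),(222,468)]: print("lastplate",atz(tt(*p),.012))
print("ring z scene", [atz(st(640,265),z) for z in (.125,.15)],[atz(tt(154,341),z) for z in (.125,.15)])
for n,p in dict(jar=(301,230),tin=(209,238)).items(): print(n,atz(ray(T,p),.04))
E
```

```text
ring (array([0.51712597, 0.02292034, 0.14928915]), [np.float64(0.001334108962117345), np.float64(0.0013341089621173475)])
cap (array([ 0.47121118, -0.23939472,  0.15881488]), [np.float64(0.0010465409611167009), np.float64(0.001046540961116649)])
plate [ 0.57860148 -0.18774667  0.01      ]
plate [ 0.4510606  -0.17847079  0.01      ]
plate [ 0.56911983 -0.27860515  0.01      ]
plate [ 0.44329403 -0.26677098  0.01      ]
(120, 340)
(228, 282)
big [ 0.38449695 -0.26872899  0.015     ]
big [ 0.19473894 -0.31873206  0.015     ]
lastplate [0.58481977 0.05416004 0.012     ]
lastplate [ 0.56914275 -0.03424961  0.012     ]
lastplate [0.48312291 0.07822324 0.012     ]
lastplate [ 0.46478281 -0.01326023  0.012     ]
ring z scene [array([0.48984043, 0.01952214, 0.125     ]), array([0.5180111 , 0.02164931, 0.15      ])] [array([0.52186675, 0.0244418 , 0.125     ]), array([0.51688955, 0.02424551, 0.15      ])]
jar [ 0.40816183 -0.10448805  0.04      ]
tin [0.39332304 0.16604249 0.04      ]
```

```bash
cat >>h.py <<'E'
from scipy.spatial.transform import Rotation as Ro
def plan(tgt,zdir=None):
    from workcell import get_obs
    o=get_obs();R=Ro.from_quat(o["ee_rot"]).as_matrix()
    d=R.T@(np.array(tgt)-o["position"])
    print("clk %.2f pos"%o["clock"],np.round(o["position"],4),"F",np.round(o["ft_force"],2),"w %.3f"%o["grip_width"],"tiltdeg %.2f"%np.degrees(np.arccos(-R[2,0])))
    print("toolshift",np.round(d,4))
    if zdir is not None:
        zt=R.T@np.array([*zdir,0]);a=np.arctan2(-zt[1],zt[2]);a=(a+np.pi/2)%np.pi-np.pi/2
        Rn=R@Ro.from_rotvec([a,0,0]).as_matrix()
        print("turn %.4f"%a,"shift after turn",np.round(Rn.T@(np.array(tgt)-o["position"]),4))
    return R
E
python3 - <<'E'
from h import *
print(np.round(plan((.46,-.24,.30),(.082,.9966)),3))
E
```

```text
clk 0.15 pos [ 0.1453 -0.6076  0.2387] F [-0.5  -0.07  0.74] w 1.001 tiltdeg 0.06
toolshift [-0.061   0.3915 -0.2844]
turn 0.3169 shift after turn [-0.061   0.2834 -0.3922]
[[-0.     0.973  0.233]
 [ 0.001  0.233 -0.973]
 [-1.    -0.    -0.001]]
```

play_rows:
  increments: "-0.025 0 0 0.106;-0.025 0 0 0.106;-0.02 0 0 0.106;0 0.028 -0.039 0;0 0.028 -0.039 0;0 0.028 -0.039 0;0 0.028 -0.039 0;0 0.028 -0.039 0;0 0.028 -0.039 0;0 0.028 -0.039 0;0 0.028 -0.039 0;0 0.028 -0.039 0;0 0.028 -0.039 0;0 0 0 0"
  hand: -1

```text
clock: 1.55
position: [0.4707, -0.2312, 0.3077]
ee_rot: [0.525, 0.477, -0.524, 0.471]
ft_force: [-0.1, -1.3, 0.4]
grip_width: 1.002
```

```bash
cat >>h.py <<'E'
def wcam(name):
    from workcell import get_obs,camera
    o=get_obs();c=camera("wrist");M=np.array(c["tool_from_camera"])
    Rt=Ro.from_quat(o["ee_rot"]).as_matrix()
    Rwc=Rt@M[:3,:3];p=Rt@M[:3,3]+o["position"]
    c["R"]=Rwc.T;c["t"]=-Rwc.T@p
    pickle.dump(c,open(name+".pkl","wb"));cv2.imwrite(f"pics/{name}.png",cv2.resize(c["img"],(768,576),interpolation=cv2.INTER_CUBIC))
    return c
E
python3 - <<'E'
from h import *
plan((.46,-.24,.30),(.082,.9966))
c=wcam("w1")
E
```

```text
clk 1.55 pos [ 0.4707 -0.2312  0.3077] F [-0.15 -1.28  0.37] w 1.002 tiltdeg 0.43
toolshift [ 0.0076 -0.0097  0.0099]
turn -0.0191 shift after turn [ 0.0076 -0.0099  0.0097]
```

View pics/w1.png

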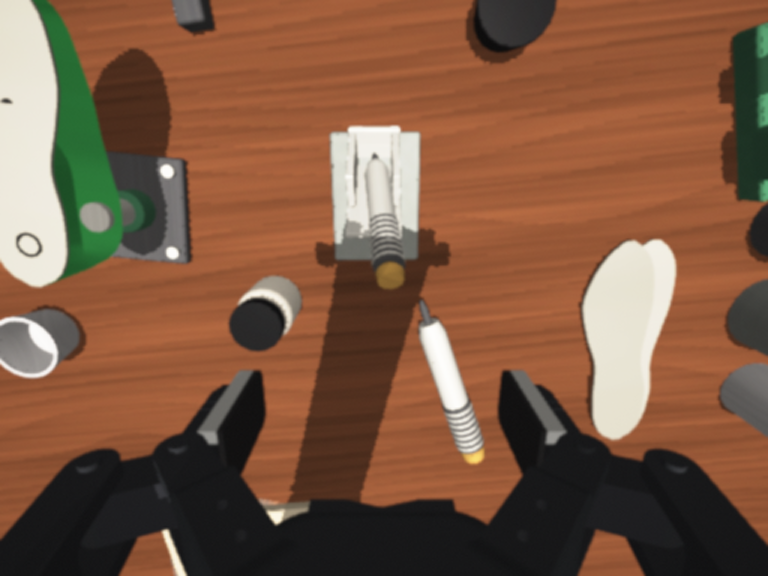

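The wrist view shows the punch in the rest, with its cap at (390,274) and point at (374,155). The rest plate is square to the image. The short last's ring is at (28,245), and the big decoy lies at (450,380).

```bash
python3 - <<'E'
from h import *
S=pickle.load(open("scene0.pkl","rb"));T=pickle.load(open("top0.pkl","rb"));W=pickle.load(open("w1.pkl","rb"))
st=lambda x,y:ray(S,(150-.5+.5/6+x/6,150-.5+y/6));tt=lambda x,y:ray(T,(225-.4+x/5,120-.4+y/5));ww=lambda x,y:ray(W,(x/1.5-.17,y/1.5-.17))
print("ring",tri([st(640,265),tt(154,341),ww(28,245)]),tri([tt(154,341),ww(28,245)]))
print("cap",tri([st(157,183),tt(646,405),ww(390,274)]),tri([tt(646,405),ww(390,274)]))
for p in [(331,133),(335,258),(419,133),(417,259)]: print("plate",atz(ww(*p),.01))
print("nose",[atz(ww(374,155),z) for z in (.02,.03,.04)])
c=W["img"];cv2.imwrite("pics/w1c.png",cv2.resize(c[75:200,200:300],None,fx=6,fy=6,interpolation=cv2.INTER_CUBIC)[:600])
E
```

```text
ring (array([0.51714745, 0.02326985, 0.15038379]), [np.float64(0.001851971536175331), np.float64(0.0010268753119768404), np.float64(0.0009746400986097686)]) (array([0.51677405, 0.02424617, 0.15066904]), [np.float64(1.8329520235496816e-05), np.float64(1.832952023570012e-05)])
cap (array([ 0.47129525, -0.23841423,  0.15949037]), [np.float64(0.0019070292494965024), np.float64(0.0004111668714783913), np.float64(0.0016282587124163438)]) (array([ 0.4710375 , -0.23736809,  0.16061942]), [np.float64(0.0006273448414133953), np.float64(0.0006273448414133977)])
plate [ 0.57953819 -0.1905072   0.01      ]
plate [ 0.45350428 -0.17707828  0.01      ]
plate [ 0.57066951 -0.27720016  0.01      ]
plate [ 0.44347581 -0.26578194  0.01      ]
nose [array([ 0.55458415, -0.23091189,  0.02      ]), array([ 0.55446194, -0.23113474,  0.03      ]), array([ 0.55433972, -0.23135759,  0.04      ])]
```

View pics/w1c.png

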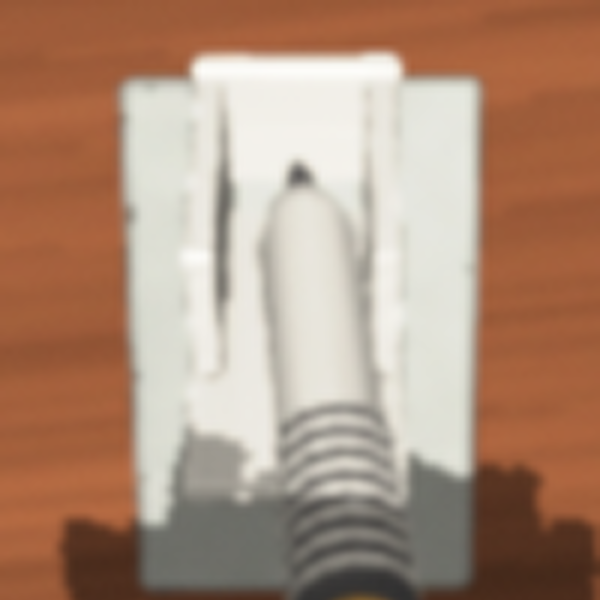

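```bash
python3 - <<'E'
from h import *
plan((.487,-.228,.126),(.0925,.9957))
E
```

```text
clk 1.60 pos [ 0.4689 -0.2342  0.3076] F [ 0.69  0.31 -0.44] w 1.001 tiltdeg 0.41
toolshift [ 0.1815  0.0183 -0.0072]
turn -0.0119 shift after turn [ 0.1815  0.0184 -0.007 ]
```

play_rows:
  increments: "0 0.018 -0.007 -0.012;0.03 0 0 0;0.03 0 0 0;0.03 0 0 0;0.03 0 0 0;0 0 0 0"

```text
clock: 2.2
position: [0.4847, -0.2337, 0.1835]
ee_rot: [-0.523, -0.477, 0.525, -0.473]
ft_force: [-0.0, 0.6, -0.4]
grip_width: 0.999
```

```bash
python3 - <<'E'
from h import *
plan((.487,-.228,.126),(.0925,.9957))
c=wcam("w2")
E
```

```text
clk 2.20 pos [ 0.4847 -0.2337  0.1835] F [-0.    0.57 -0.41] w 0.999 tiltdeg 0.36
toolshift [ 0.0575  0.0021 -0.0058]
turn -0.0057 shift after turn [ 0.0575  0.0022 -0.0058]
```

View pics/w2.png

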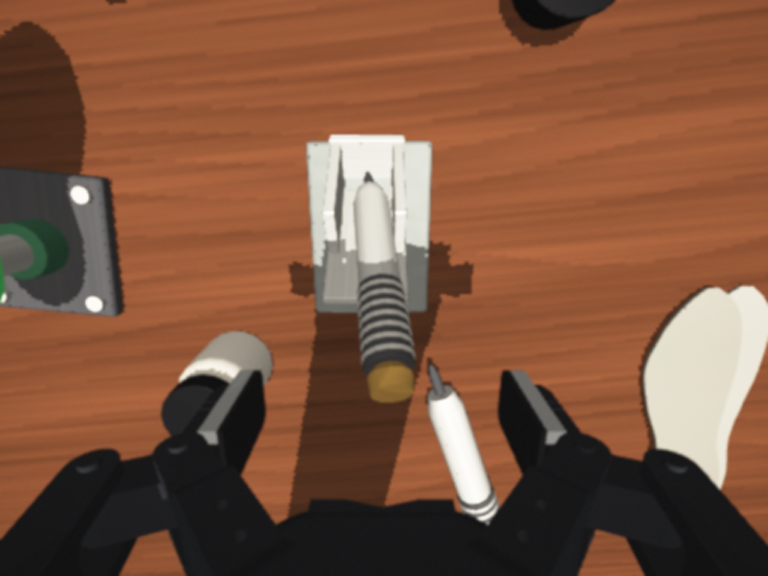

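The wrist view shows the punch central between the fingers, with its cap at (391,382) and point at (368,178).

```bash
python3 - <<'E'
from h import *
W=pickle.load(open("w1.pkl","rb"));V=pickle.load(open("w2.pkl","rb"))
w=lambda C,x,y:ray(C,(x/1.5-.17,y/1.5-.17))
print("nose",tri([w(W,374,153.5),w(V,368,177)]))
print("cap",tri([w(W,390,276),w(V,391,384)]))
E
```

```text
nose (array([ 0.55491276, -0.23277656,  0.080828  ]), [np.float64(0.00039794096636677295), np.float64(0.00039794096636672015)])
cap (array([ 0.46997267, -0.23669865,  0.16100126]), [np.float64(1.6617471951368672e-05), np.float64(1.6617471951377424e-05)])
```

play_rows:
  increments: "0.02 0.001 -0.003 -0.005;0.02 0.001 -0.003 0;0.018 0 0 0;0.003 0 0 0;0 0 0 0"

```text
clock: 2.75
position: [0.4917, -0.2333, 0.1332]
ee_rot: [0.524, 0.472, -0.523, 0.478]
ft_force: [-0.5, 0.3, 0.4]
grip_width: 1.004
```

```bash
python3 - <<'E'
from h import *
plan((.487,-.228,.126),(.0925,.9957))
E
```

```text
clk 2.75 pos [ 0.4917 -0.2333  0.1332] F [-0.5   0.25  0.45] w 1.004 tiltdeg 0.50
toolshift [ 0.0071 -0.0053 -0.0049]
turn -0.0055 shift after turn [ 0.0071 -0.0052 -0.0049]
```

play_rows:
  increments: "0.006 -0.004 -0.004 -0.005;0.001 -0.001 -0.001 0;0 0 0 0"

```text
clock: 3.05
position: [0.4884, -0.2287, 0.1293]
ee_rot: [0.524, 0.471, -0.522, 0.481]
ft_force: [0.2, -0.1, 0.5]
grip_width: 1.001
```

```bash
python3 - <<'E'
from h import *
plan((.487,-.228,.126),(.0925,.9957))
E
```

```text
clk 3.05 pos [ 0.4884 -0.2287  0.1293] F [ 0.2  -0.09  0.55] w 1.001 tiltdeg 0.78
toolshift [ 0.0033 -0.0015 -0.0005]
turn -0.0009 shift after turn [ 0.0033 -0.0015 -0.0005]
```

play_rows:
  increments: "0.003 -0.001 0 0;0 0 0 0;0 0 0 0;0 0 0 0;0 0 0 0;0 0 0 0;0 0 0 0;0 0 0 0"
  hand: 1
  squeeze: 25

```text
clock: 3.85
position: [0.488, -0.2287, 0.1272]
ee_rot: [0.524, 0.471, -0.522, 0.481]
ft_force: [0.1, 1.1, 0.7]
grip_width: 0.28
```

```bash
python3 - <<'E'
from h import *
R=plan((.487,-.228,.126),(.0925,.9957));print(np.round(R,3))
c=wcam("w3")
from workcell import camera
c=camera("scene");cv2.imwrite("pics/s3.png",cv2.resize(c["img"][110:260,130:290],None,fx=4.5,fy=4,interpolation=cv2.INTER_CUBIC))
E
```

```text
clk 3.85 pos [ 0.488  -0.2287  0.1272] F [0.12 1.11 0.66] w 0.280 tiltdeg 0.86
toolshift [ 0.0012 -0.001  -0.0006]
turn -0.0009 shift after turn [ 0.0012 -0.001  -0.0006]
[[ 0.012  0.996 -0.093]
 [-0.008 -0.093 -0.996]
 [-1.     0.013  0.007]]
```

View pics/w3.png

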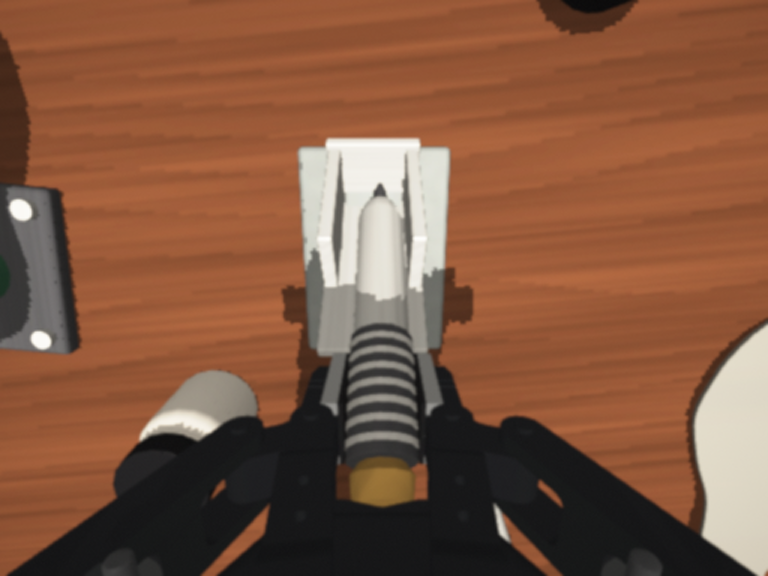

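View pics/s3.png

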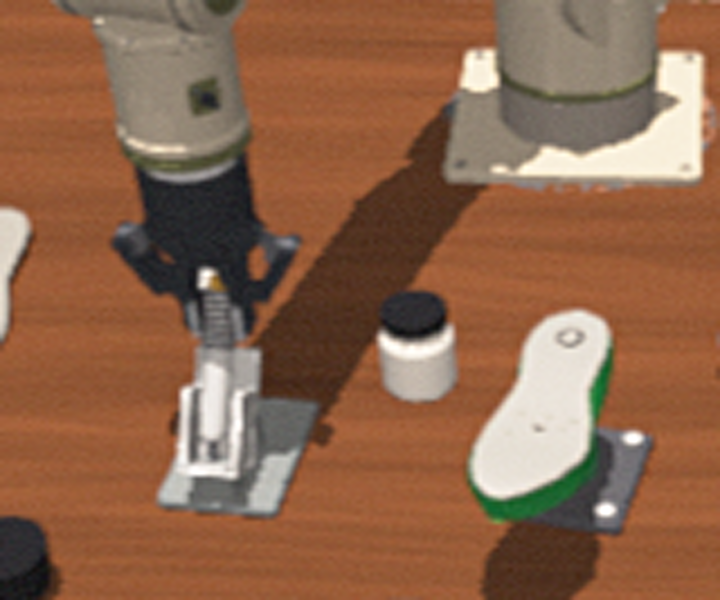

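The punch is now gripped (opening 0.28, about 24 mm) and centred in the channel. I'll lift it straight up and look at its lean.

play_rows:
  increments: "-0.01 0 0 0;-0.02 0 0 0;-0.03 0 0 0;-0.03 0 0 0;-0.03 0 0 0;-0.02 0 0 0;0 0 0 0;0 0 0 0"

```text
clock: 4.75
position: [0.4832, -0.2262, 0.2723]
ee_rot: [0.523, 0.474, -0.522, 0.479]
ft_force: [0.4, 0.1, -2.3]
grip_width: 0.271
```

```bash
python3 - <<'E'
from h import *
plan((.487,-.228,.126),(.0925,.9957))
c=wcam("w4")
from workcell import camera
c=camera("scene");pickle.dump(c,open("s4.pkl","wb"));cv2.imwrite("pics/s4.png",cv2.resize(c["img"][110:260,130:290],None,fx=4.5,fy=4,interpolation=cv2.INTER_CUBIC))
E
```

```text
clk 4.75 pos [ 0.4832 -0.2262  0.2723] F [ 0.39  0.09 -2.27] w 0.271 tiltdeg 0.42
toolshift [0.1463 0.0031 0.0008]
turn 0.0002 shift after turn [0.1463 0.0031 0.0008]
```

View pics/w4.png

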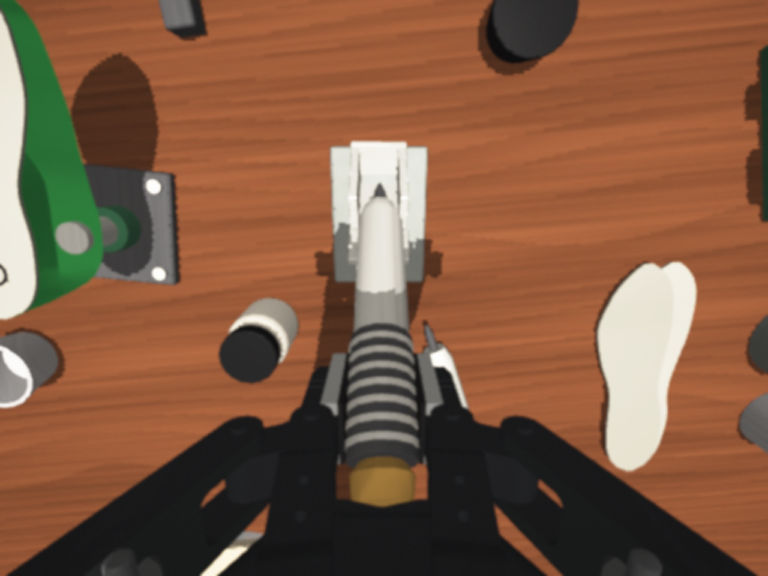

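View pics/s4.png

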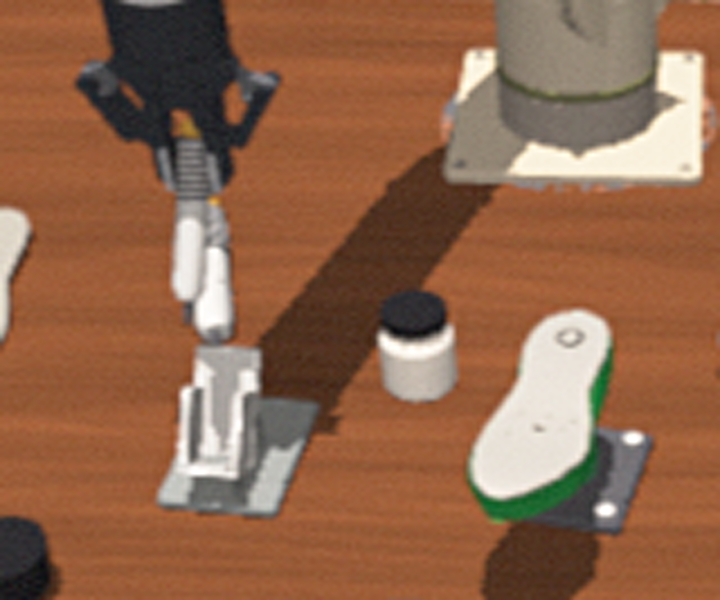

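The punch is held firmly but still leans 35°. The tool can't tilt, so I'll stand the punch up by nudging its lower end against the fixed heel end of the short last and letting it pivot in the pads. The side force should be about 2 N, below the spring's 5 N preload.

```bash
cat >>h.py <<'E'
def leanpix(c,r=.12,g=-.011):
    "pixel (in 768x576 picture) of nose for lean angles; c wrist cam"
    M=np.linalg.inv(np.array(c["tool_from_camera"]));f=192/np.tan(np.radians(c["fov_y"])/2)
    for a in (40,35,30,25,20,15,10,5,0,-5):
        t=np.radians(a);q=M@np.array([g+r*np.cos(t),r*np.sin(t),0,1])
        print(a,np.round([1.5*(f*q[0]/q[2]+c["cx"]),1.5*(f*q[1]/q[2]+c["cy"])],0))
E
python3 - <<'E'
from h import *
leanpix(pickle.load(open("w4.pkl","rb")))
plan((.404,.047,.250),(.212,.977))
E
```

```text
40 [381. 164.]
35 [381. 181.]
30 [381. 197.]
25 [381. 213.]
20 [381. 229.]
15 [381. 245.]
10 [381. 261.]
5 [381. 277.]
0 [381. 292.]
-5 [381. 308.]
clk 4.85 pos [ 0.4831 -0.2261  0.2717] F [ 0.21  0.26 -2.86] w 0.272 tiltdeg 0.37
toolshift [ 0.0201 -0.104  -0.2648]
turn 0.1212 shift after turn [ 0.0201 -0.1353 -0.2502]
```

play_rows:
  increments: "-0.005 0 0 0.06;-0.005 0 0 0.06;0 -0.02 -0.036 0;0 -0.02 -0.036 0;0 -0.02 -0.036 0;0 -0.02 -0.036 0;0 -0.02 -0.036 0;0 -0.02 -0.036 0;0 -0.015 -0.034 0;0 0 0 0;0 0 0 0"

```text
clock: 5.95
position: [0.3954, 0.0567, 0.267]
ee_rot: [-0.547, -0.446, 0.556, -0.438]
ft_force: [-0.5, -0.4, -3.7]
grip_width: 0.274
```

```bash
python3 - <<'E'
from h import *
plan((.404,.047,.217),(.212,.977))
c=wcam("w5")
E
```

```text
clk 5.95 pos [0.3954 0.0567 0.267 ] F [-0.49 -0.42 -3.66] w 0.274 tiltdeg 0.99
toolshift [0.0498 0.0113 0.0074]
turn -0.0060 shift after turn [0.0498 0.0113 0.0075]
```

View pics/w5.png

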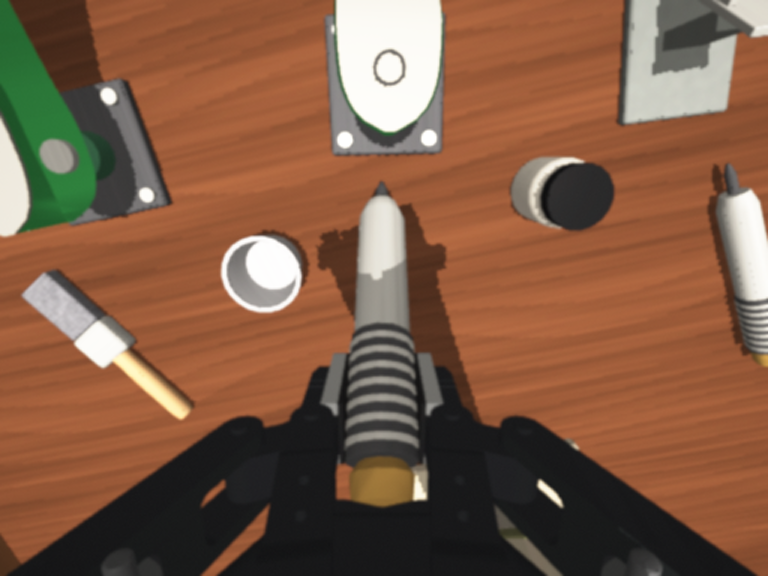

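The wrist view shows the heel square ahead, with the ring at (389,67) and the heel's end at (388,132). The punch point is at (381,185). I'll refine the ring and heel positions, then lower.

```bash
python3 - <<'E'
from h import *
W=pickle.load(open("w5.pkl","rb"));T=pickle.load(open("top0.pkl","rb"));S=pickle.load(open("scene0.pkl","rb"));W1=pickle.load(open("w1.pkl","rb"))
w=lambda C,x,y:ray(C,(x/1.5-.17,y/1.5-.17))
st=lambda x,y:ray(S,(150-.5+.5/6+x/6,150-.5+y/6));tt=lambda x,y:ray(T,(225-.4+x/5,120-.4+y/5))
print("ring@.15",atz(w(W,389,67),.15),"heel",atz(w(W,388,132),.148))
print(tri([w(W,389,67),tt(154,341),st(640,265),w(W1,28,245)]),tri([w(W,389,67),tt(154,341)]))
E
```

```text
ring@.15 [0.51713847 0.02450736 0.15      ] heel [0.48506462 0.03202236 0.148     ]
(array([0.51711382, 0.02365007, 0.15015827]), [np.float64(0.000865030239044718), np.float64(0.0006453263980674061), np.float64(0.0021514090392973782), np.float64(0.0008534620810983596)]) (array([0.51788603, 0.0242587 , 0.14528293]), [np.float64(6.114758404799424e-05), np.float64(6.114758404779343e-05)])
```

play_rows:
  increments: "0.02 0.002 0.006 -0.006;0.02 0 0.001 0;0.008 0 0 0;0 0 0 0;0 0 0 0"

```text
clock: 6.5
position: [0.3954, 0.0459, 0.2164]
ee_rot: [-0.547, -0.448, 0.557, -0.437]
ft_force: [0.3, -0.2, -2.9]
grip_width: 0.273
```

```bash
python3 - <<'E'
from h import *
plan((.404,.047,.217),(.212,.977))
c=wcam("w6")
E
```

```text
clk 6.50 pos [0.3954 0.0459 0.2164] F [ 0.25 -0.2  -2.89] w 0.273 tiltdeg 1.16
toolshift [-0.0007  0.0081 -0.003 ]
turn -0.0055 shift after turn [-0.0007  0.0081 -0.0029]
```

View pics/w6.png

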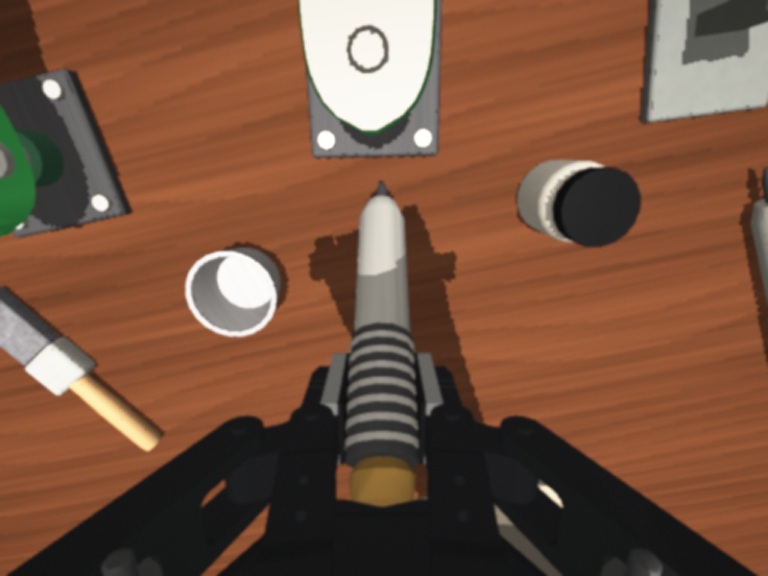

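play_rows:
  increments: "0 0.01 -0.003 0;0 0.012 0 0;0 0.012 0 0;0 0.01 0 0;0 0 0 0"

```text
clock: 7.05
position: [0.4413, 0.0391, 0.2193]
ee_rot: [-0.547, -0.447, 0.556, -0.437]
ft_force: [-1.4, 0.5, -4.1]
grip_width: 0.273
```

```bash
python3 - <<'E'
from h import *
plan((.483,.03,.217),(.212,.977))
c=wcam("w7")
E
```

```text
clk 7.05 pos [0.4413 0.0391 0.2193] F [-1.41  0.48 -4.13] w 0.273 tiltdeg 1.04
toolshift [ 0.0016  0.0427 -0.0003]
turn -0.0063 shift after turn [0.0016 0.0427 0.    ]
```

View pics/w7.png

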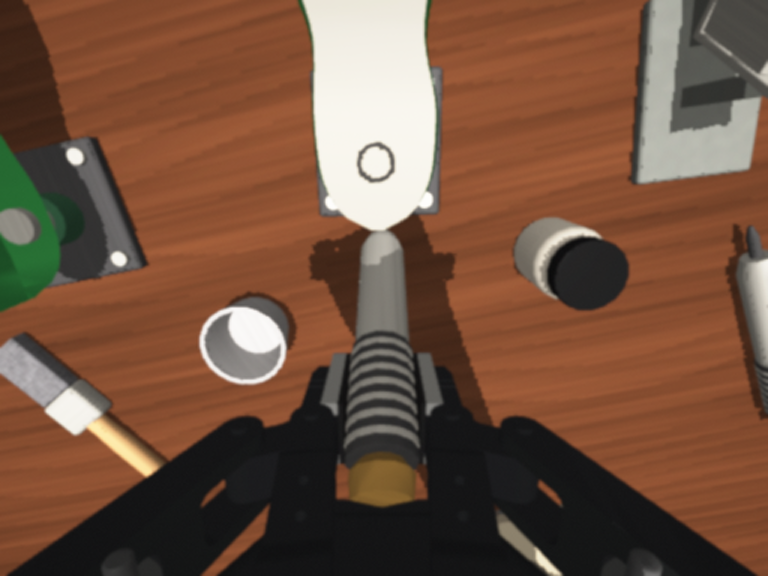

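The pivot is working: the barrel's end has moved from row 197 to 232, with about 1.5 N of side force. I'll keep going.

play_rows:
  increments: "0 0.01 0 0;0 0.01 0 0;0 0.01 0 0;0 0.008 0 0;0 0 0 0"

```text
clock: 7.6
position: [0.4795, 0.0308, 0.2187]
ee_rot: [-0.547, -0.447, 0.556, -0.438]
ft_force: [-1.7, 0.5, -1.1]
grip_width: 0.271
```

```bash
python3 - <<'E'
from h import *
plan((.483,.03,.217),(.212,.977))
c=wcam("w8")
E
```

```text
clk 7.60 pos [0.4795 0.0308 0.2187] F [-1.67  0.47 -1.14] w 0.271 tiltdeg 1.09
toolshift [ 0.0017  0.0036 -0.    ]
turn -0.0056 shift after turn [0.0017 0.0036 0.    ]
```

View pics/w8.png

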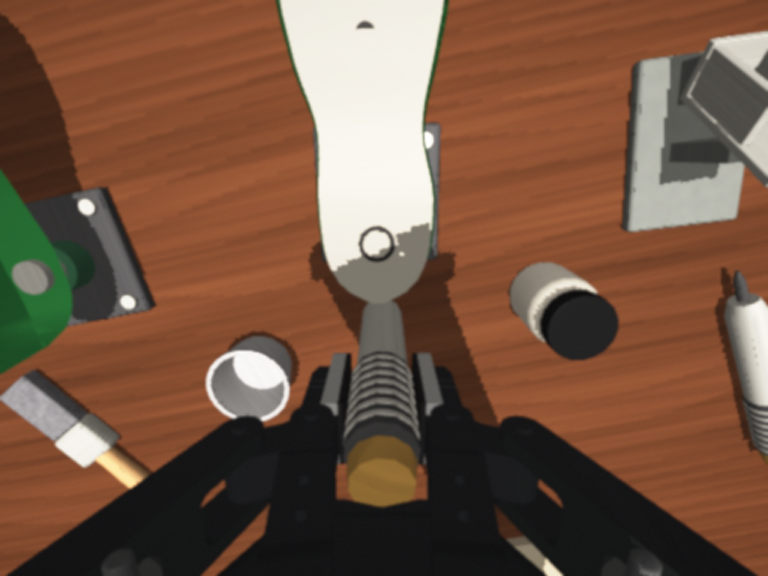

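play_rows:
  increments: "0 0.004 0 0;0 0 0 0;0 -0.02 0 0;-0.03 -0.02 0 0;-0.03 0 0 0;0 0 0 0"

```text
clock: 8.25
position: [0.4448, 0.0386, 0.2809]
ee_rot: [-0.548, -0.446, 0.556, -0.438]
ft_force: [1.0, 0.9, -3.7]
grip_width: 0.272
```

```bash
python3 - <<'E'
from h import *
plan((.483,.03,.217),(.212,.977))
c=wcam("w9");leanpix(c)
cv2.imwrite("pics/w9c.png",cv2.resize(c["img"][150:350,180:330],None,fx=3,fy=3,interpolation=cv2.INTER_CUBIC))
from workcell import camera
c=camera("scene");pickle.dump(c,open("s9.pkl","wb"));cv2.imwrite("pics/s9.png",cv2.resize(c["img"][60:260,150:350],None,fx=3,fy=3,interpolation=cv2.INTER_CUBIC))
E
```

```text
clk 8.25 pos [0.4448 0.0386 0.2809] F [ 0.96  0.93 -3.73] w 0.272 tiltdeg 0.91
toolshift [ 0.0633  0.0401 -0.    ]
turn -0.0053 shift after turn [0.0633 0.0401 0.0002]
40 [380. 164.]
35 [380. 181.]
30 [381. 197.]
25 [381. 213.]
20 [381. 229.]
15 [381. 245.]
10 [381. 261.]
5 [381. 277.]
0 [381. 293.]
-5 [381. 308.]
```

View pics/w9c.png

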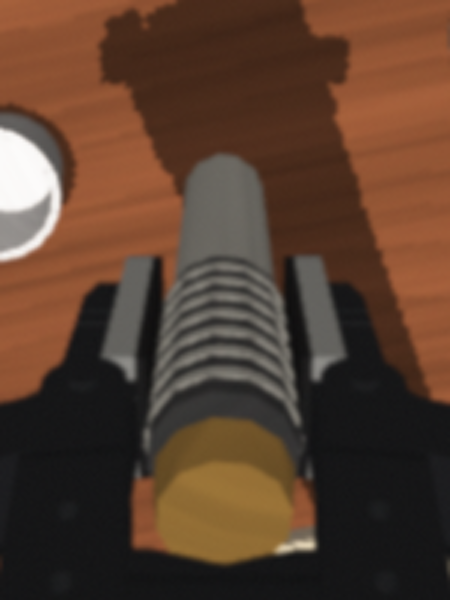

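View pics/s9.png

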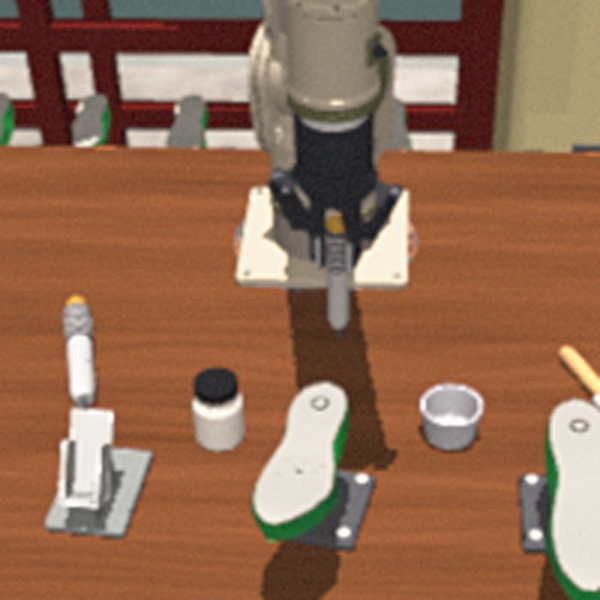

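```bash
python3 - <<'E'
from h import *
from workcell import get_obs
c=pickle.load(open("w9.pkl","rb"));S=pickle.load(open("s9.pkl","rb"))
M=np.linalg.inv(np.array(c["tool_from_camera"]));f=192/np.tan(np.radians(c["fov_y"])/2)
o=get_obs();R=Ro.from_quat(o["ee_rot"]).as_matrix()
def px(s,off,t,ds=0):
    # s from nose along axis; off forward
    d=np.array([np.cos(t),np.sin(t),0]);n=np.array([-np.sin(t),np.cos(t),0])
    P=np.array([-.011,0,0])+d*(.12+ds-s)+n*off
    q=M@np.append(P,1);return 1.5*(f*q[1]/q[2]+c["cy"]),proj(S,R@P+o["position"])
for ds in (0,.003):
  for a in (10,8,5,2,0,-3):
    t=np.radians(a)
    b,_=px(.02,.011,t,ds);k,ks=px(.155,0,t,ds);_,ns=px(0,0,t,ds)
    print(ds,a,"barrelend %.0f cap %.0f"%(b,k),"scene cap",np.round((np.array(ks)-[150,60])*3),"nose",np.round((np.array(ns)-[150,60])*3))
E
```

```text
0 10 barrelend 257 cap 487 scene cap [338. 218.] nose [333. 352.]
0 8 barrelend 263 cap 484 scene cap [338. 218.] nose [334. 350.]
0 5 barrelend 271 cap 479 scene cap [337. 219.] nose [336. 347.]
0 2 barrelend 279 cap 474 scene cap [337. 220.] nose [337. 343.]
0 0 barrelend 285 cap 470 scene cap [337. 221.] nose [338. 341.]
0 -3 barrelend 293 cap 465 scene cap [336. 222.] nose [340. 337.]
0.003 10 barrelend 255 cap 478 scene cap [338. 221.] nose [333. 354.]
0.003 8 barrelend 261 cap 475 scene cap [338. 221.] nose [334. 352.]
0.003 5 barrelend 269 cap 471 scene cap [337. 222.] nose [336. 349.]
0.003 2 barrelend 278 cap 466 scene cap [337. 223.] nose [337. 346.]
0.003 0 barrelend 284 cap 463 scene cap [337. 223.] nose [338. 343.]
0.003 -3 barrelend 292 cap 457 scene cap [336. 224.] nose [340. 339.]
```

```bash
python3 - <<'E'
from h import *
from scipy.optimize import least_squares
c=pickle.load(open("w9.pkl","rb"));c4=pickle.load(open("w4.pkl","rb"))
for n,i,y in (("w4g",c4,100),("w9g",c,150)): cv2.imwrite(f"pics/{n}.png",cv2.resize(i["img"][y:y+200,215:295],None,fx=4.5,fy=3,interpolation=cv2.INTER_CUBIC))
M=np.linalg.inv(np.array(c["tool_from_camera"]));f=192/np.tan(np.radians(c["fov_y"])/2)
def px(s,off,t,ds,g):
    d=np.array([np.cos(t),np.sin(t),0]);n=np.array([-np.sin(t),np.cos(t),0])
    P=np.array([-.011+g,0,0])+d*(.12+ds-s)+n*off
    q=M@np.append(P,1);return 1.5*(f*q[1]/q[2]+c["cy"])
A=[(0,0,186),(.096,.0115,327),(.142,.0115,458)]
B=[(.096,.0115,354),(.142,.0115,434),(.155,0,481)]
def fun(p): return [px(s,o,p[0],p[2],0)-v for s,o,v in A]+[px(s,o,p[1],p[2],0)-v for s,o,v in B]
r=least_squares(fun,[.6,0,0]);print(np.degrees(r.x[:2]),r.x[2],r.fun)
for s,o in((.02,.011),(.02,.005),(.025,.011)):print([px(s,o,a,r.x[2],0) for a in r.x[:2]])
E
```

```text
[33.94499566  5.25942138] -0.0029583110055443687 [  1.82026495   2.33172254   5.18756649 -14.77134334 -13.38936093
   7.9231823 ]
[np.float64(195.23142303888375), np.float64(272.09907973028186)]
[np.float64(205.1732760016414), np.float64(282.0943803168163)]
[np.float64(202.06269800006214), np.float64(275.2720548406203)]
```

View pics/w4g.png

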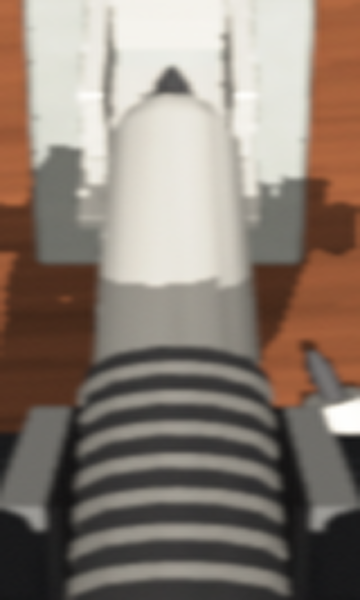

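View pics/w9g.png

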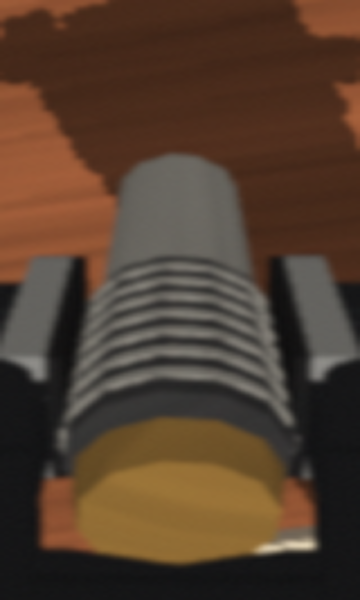

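```bash
python3 - <<'E'
from h import *
from scipy.optimize import least_squares
c=pickle.load(open("w9.pkl","rb"))
M=np.linalg.inv(np.array(c["tool_from_camera"]));f=192/np.tan(np.radians(c["fov_y"])/2)
def px(s,off,a,x,y):
    d=np.array([np.cos(a),np.sin(a),0]);n=np.array([-np.sin(a),np.cos(a),0])
    q=M@np.append(np.array([x,y,0])+d*(.12-s)+n*off,1);return 1.5*(f*q[1]/q[2]+c["cy"])
A=[(0,0,186),(.02,.011,195),(.096,.0115,325),(.142,.0115,458)]
B=[(.02,.011,302),(.096,.0115,353),(.142,.011,434),(.155,.008,457),(.155,-.008,506)]
for N,D,a0 in(("35",A,.6),("up",B,0)):
  for fixy in (0,1):
    r=least_squares(lambda p:[px(s,o,p[0],p[1],0 if fixy else p[2])-v for s,o,v in D],[a0,-.011,0],x_scale=[.1,.01,.01])
    print(N,np.degrees(r.x[0]),r.x[1:],np.round(r.fun,1))
E
```

```text
35 33.43121404826867 [-0.01297655 -0.00035959] [ 0.9 -1.2  0.6 -0.2]
35 33.20493339606745 [-0.01355866  0.        ] [ 1.  -1.3  0.3 -0.1]
up 0.34117558364629863 [-0.00165996 -0.01312437] [-1.6  5.  -7.9  5.4 -0.8]
up -3.8555164719521997 [-0.01956112  0.        ] [ -1.3  -1.2 -15.1   2.3   8.8]
```

```bash
python3 - <<'E'
from h import *
from workcell import get_obs
S=pickle.load(open("s9.pkl","rb"));o=get_obs();R=Ro.from_quat(o["ee_rot"]).as_matrix()
cv2.imwrite("pics/s9c.png",cv2.resize(S["img"][120:180,235:295],None,fx=10,fy=10,interpolation=cv2.INTER_CUBIC))
print(np.round(R,4))
for P in([.105,-.0105,0],[.109,0,0],[-.0497,0,0]): print(((np.array(proj(S,R@P+o["position"]))+.5)-[235,120])*10, R@P)
E
```

```text
[[-0.0205  0.9759 -0.217 ]
 [ 0.0022 -0.217  -0.9762]
 [-0.9998 -0.0205  0.0023]]
[291.54693469 511.68581699] [-0.01239726  0.00250707 -0.10476293]
[283.16502466 541.5110342 ] [-0.0022317   0.00023687 -0.10897689]
[276.55759975 130.60093111] [ 0.00101757 -0.000108    0.04968946]
```

View pics/s9c.png

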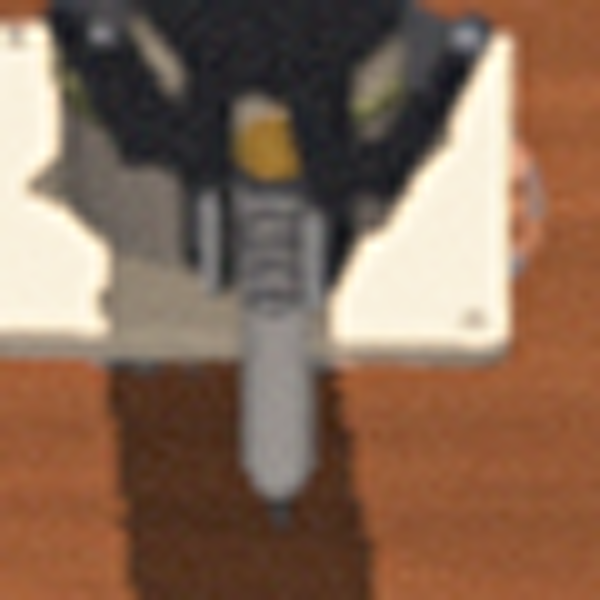

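```bash
python3 - <<'E'
from h import *
plan((.527,.022,.285),(.212,.977))
E
```

```text
clk 8.35 pos [0.4436 0.0385 0.2777] F [ 0.8  -0.69 -2.85] w 0.273 tiltdeg 1.18
toolshift [-0.0091  0.0848 -0.002 ]
turn -0.0051 shift after turn [-0.0091  0.0848 -0.0016]
```

play_rows:
  increments: "-0.01 0.02 0 0;-0.001 0.02 0 -0.005;0 0.02 -0.001 0;0 0.02 -0.001 0;0 0.003 0 0;0 0 0 0;0 0 0 0"
  squeeze: 60

```text
clock: 9.05
position: [0.5264, 0.0212, 0.2781]
ee_rot: [-0.543, -0.451, 0.558, -0.437]
ft_force: [-0.7, -0.2, -3.2]
grip_width: 0.264
```

```bash
python3 - <<'E'
from h import *
R=plan((.527,.022,.265),(.212,.977));print(R[:,0])
from workcell import camera
c=camera("scene");pickle.dump(c,open("s10.pkl","wb"));cv2.imwrite("pics/s10.png",cv2.resize(c["img"][140:220,215:295],None,fx=7,fy=7,interpolation=cv2.INTER_CUBIC))
c=camera("top");pickle.dump(c,open("t10.pkl","wb"));cv2.imwrite("pics/t10.png",cv2.resize(c["img"][140:240,205:305],None,fx=6,fy=6,interpolation=cv2.INTER_CUBIC))
E
```

```text
clk 9.05 pos [0.5264 0.0212 0.2781] F [-0.7  -0.15 -3.16] w 0.264 tiltdeg 1.67
toolshift [ 0.0131  0.0008 -0.001 ]
turn -0.0002 shift after turn [ 0.0131  0.0008 -0.001 ]
[-0.02905095  0.00228378 -0.99957532]
```

View pics/s10.png

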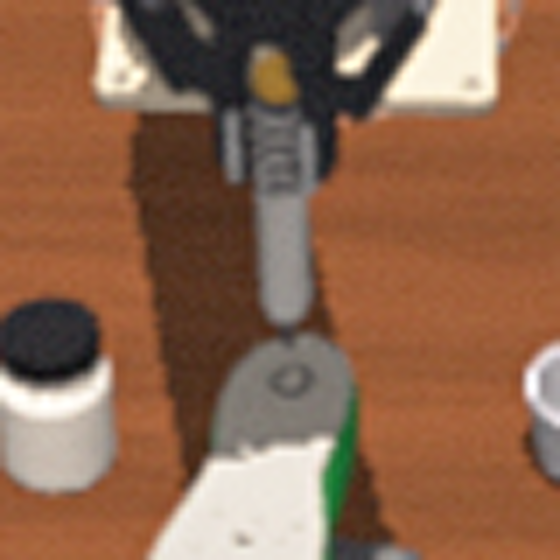

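View pics/t10.png

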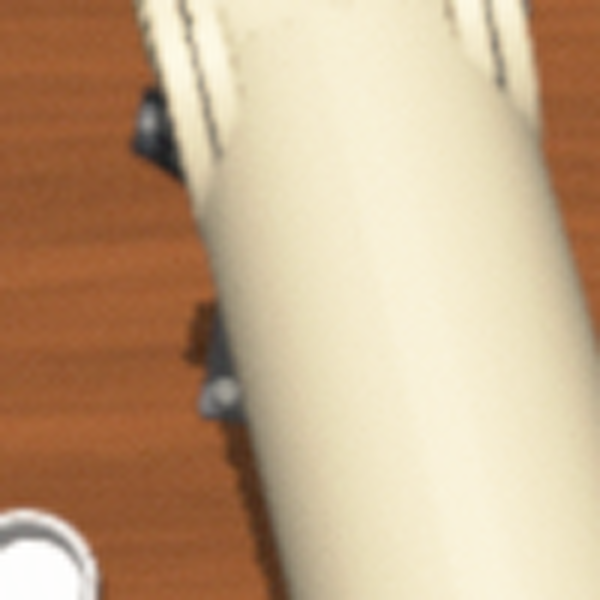

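The scene crop shows the point at (288,333) and the ring at (292,380). I'll lower it close to the heel and compare again.

play_rows:
  increments: "0.008 0.003 -0.002 0;0.007 0 -0.001 0;0 0 0 0;0 0 0 0"

```text
clock: 9.55
position: [0.5288, 0.024, 0.2624]
ee_rot: [-0.543, -0.45, 0.558, -0.438]
ft_force: [0.1, 0.1, -3.3]
grip_width: 0.266
```

```bash
python3 - <<'E'
from h import *
R=plan((.527,.022,.265),(.212,.977));print(R[:,0])
from workcell import camera
c=camera("scene");pickle.dump(c,open("s11.pkl","wb"));cv2.imwrite("pics/s11.png",cv2.resize(c["img"][145:205,230:290],None,fx=10,fy=10,interpolation=cv2.INTER_CUBIC))
wcam("w11")
E
```

```text
clk 9.55 pos [0.5288 0.024  0.2624] F [ 0.08  0.1  -3.35] w 0.266 tiltdeg 1.58
toolshift [-0.0025 -0.0014  0.0024]
turn 0.0003 shift after turn [-0.0025 -0.0014  0.0024]
[-2.75372635e-02  5.68912336e-04 -9.99620616e-01]
```

View pics/s11.png

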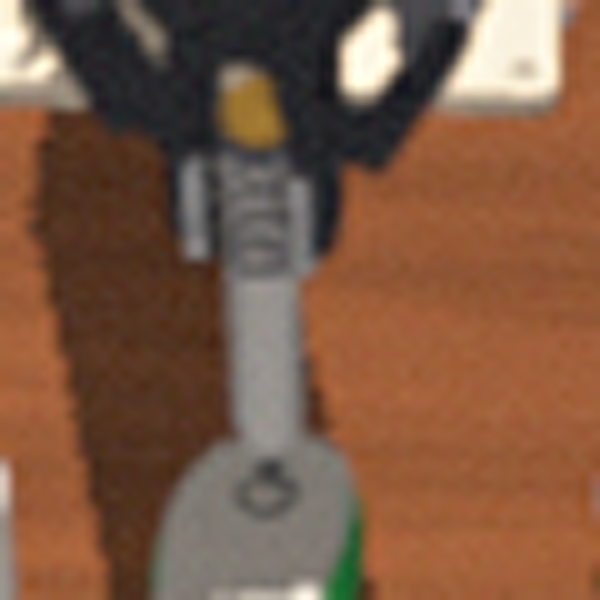

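View pics/w11.png

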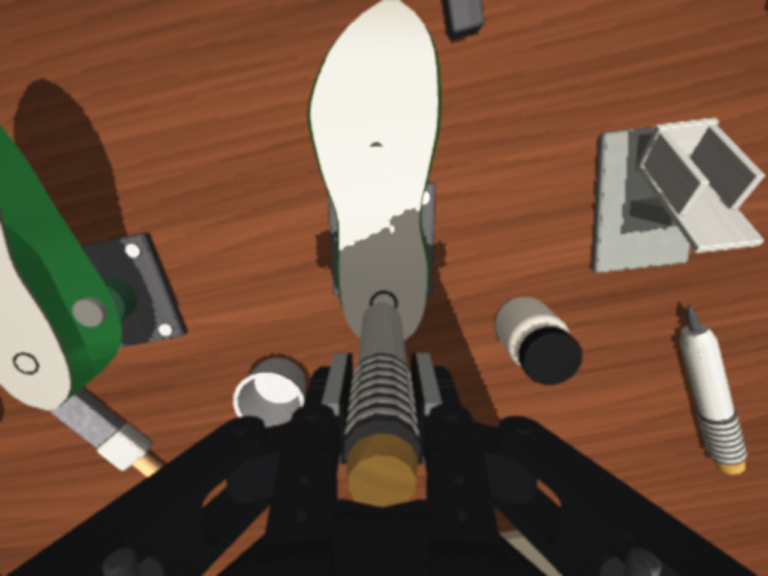

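```bash
python3 - <<'E'
from h import *
c=pickle.load(open("w11.pkl","rb"));S=pickle.load(open("s11.pkl","rb"))
R=plan((.527,.022,.265));from workcell import get_obs
p=get_obs()["position"]
for z in(.145,.15):
    X=atz(ray(c,(383/1.5-.17,300/1.5-.17)),z);print("ring wrist",X,R.T@(X-p))
    X=atz(ray(S,(230-.45+26.7,145-.45+49.0)),z);print("ring scene",X,R.T@(X-p))
for z in (.152,.157,.162):
    X=atz(ray(S,(230-.45+26.8,145-.45+46.9)),z);print("nose scene",X,R.T@(X-p))
E
```

```text
clk 9.65 pos [0.5288 0.024  0.2626] F [ 0.12  0.13 -3.1 ] w 0.271 tiltdeg 1.57
toolshift [-0.0024 -0.0014  0.0024]
ring wrist [0.51760422 0.02446086 0.145     ] [ 0.11785692 -0.00790682  0.00135004]
ring scene [0.51182633 0.02119183 0.145     ] [ 0.11801316 -0.01285959  0.00576775]
ring wrist [0.51943765 0.02411055 0.15      ] [ 0.1128083  -0.00617615  0.00133018]
ring scene [0.51746355 0.02161745 0.15      ] [ 0.11286076 -0.00757701  0.00418455]
nose scene [0.50981642 0.02152469 0.152     ] [ 0.11107113 -0.01508223  0.00590388]
nose scene [0.51550971 0.0219518  0.157     ] [ 0.10591719 -0.00974519  0.00430735]
nose scene [0.52120299 0.0223789  0.162     ] [ 0.10076325 -0.00440815  0.00271083]
```

play_rows:
  increments: "0.001 0.0015 0 0;0.002 0 0 0;0.002 0 0 0;0 0 0 0"
  squeeze: 100

```text
clock: 10.05
position: [0.5307, 0.0236, 0.2579]
ee_rot: [-0.543, -0.45, 0.557, -0.438]
ft_force: [0.2, -0.5, -1.3]
grip_width: 0.257
```

play_rows:
  increments: "0.0015 0 0 0;0.0015 0 0 0;0 0 0 0"

```text
clock: 10.35
position: [0.5309, 0.0236, 0.2559]
ee_rot: [-0.544, -0.449, 0.557, -0.438]
ft_force: [-0.9, -1.1, 1.5]
grip_width: 0.26
```

```bash
python3 - <<'E'
from h import *
R=plan((.530,.024,.25),(.212,.977))
from workcell import camera
c=camera("scene");pickle.dump(c,open("s12.pkl","wb"));cv2.imwrite("pics/s12.png",cv2.resize(c["img"][145:205,230:290],None,fx=10,fy=10,interpolation=cv2.INTER_CUBIC))
E
```

```text
clk 10.35 pos [0.5309 0.0236 0.2559] F [-0.91 -1.11  1.49] w 0.260 tiltdeg 1.42
toolshift [ 0.0059 -0.0009 -0.0002]
turn -0.0001 shift after turn [ 0.0059 -0.0009 -0.0002]
```

View pics/s12.png

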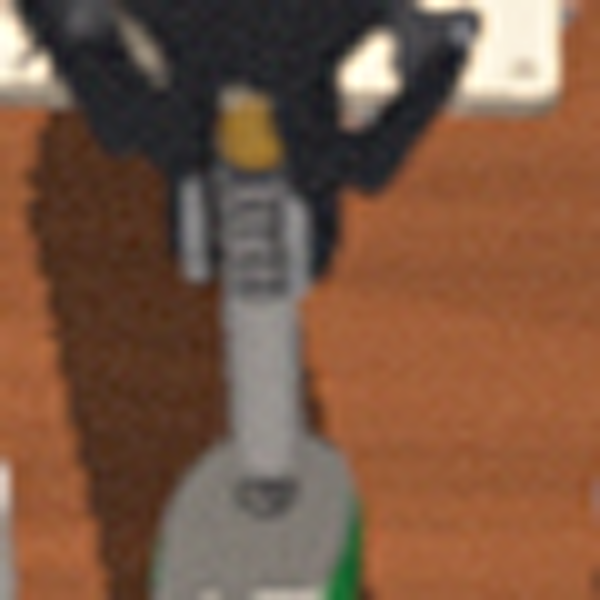

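The point is on the heel with about 4.7 N. It sits at (265,492) in the crop, inside the ring, whose centre is (267,490). I'll press in small steps.

play_rows:
  increments: "0.0015 0 0 0;0.0015 0 0 0;0.0015 0 0 0;0 0 0 0"

```text
clock: 10.8
position: [0.5313, 0.0236, 0.2533]
ee_rot: [-0.544, -0.449, 0.557, -0.439]
ft_force: [-3.3, -0.2, 8.1]
grip_width: 0.258
```

```bash
python3 - <<'E'
from h import *
R=plan((.5309,.0236,.2465),(.212,.977))
from workcell import camera
c=camera("scene");cv2.imwrite("pics/s13.png",cv2.resize(c["img"][145:205,230:290],None,fx=10,fy=10,interpolation=cv2.INTER_CUBIC))
E
```

```text
clk 10.80 pos [0.5313 0.0236 0.2533] F [-3.31 -0.21  8.12] w 0.258 tiltdeg 1.30
toolshift [ 0.0068 -0.0002  0.    ]
turn -0.0003 shift after turn [ 0.0068 -0.0002  0.    ]
```

View pics/s13.png

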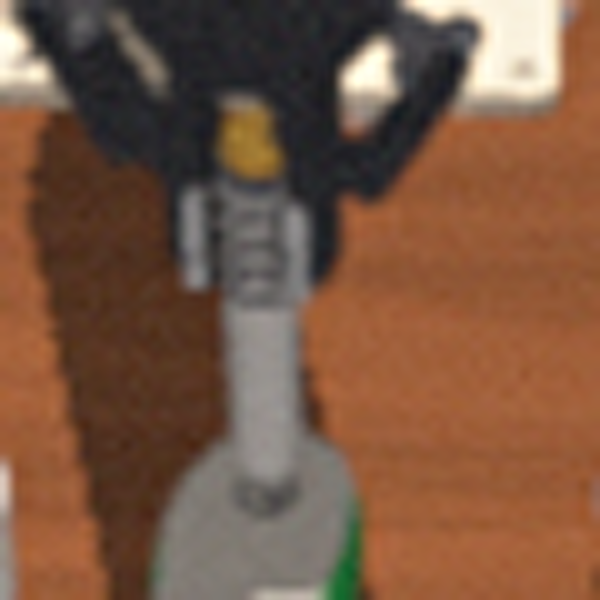

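play_rows:
  increments: "0.0015 -0.0006 0 0;0.0015 0 0 0;0.0015 0 0 0;0 0 0 0"

```text
clock: 11.25
position: [0.5312, 0.0237, 0.2524]
ee_rot: [-0.545, -0.447, 0.556, -0.44]
ft_force: [-4.7, -0.7, 9.7]
grip_width: 0.258
```

play_rows:
  increments: "0.0015 0 0 0;0 0 0 0"

```text
clock: 11.45
position: [0.5312, 0.0238, 0.2527]
ee_rot: [-0.545, -0.447, 0.556, -0.44]
ft_force: [-5.0, -0.8, 9.5]
grip_width: 0.261
```

play_rows:
  increments: "0.0015 -0.0015 0 0;0.0015 -0.0015 0 0;0.0015 -0.001 0 0"

```text
clock: 11.75
position: [0.5294, 0.0242, 0.252]
ee_rot: [-0.547, -0.445, 0.555, -0.442]
ft_force: [-1.5, -1.4, 11.7]
grip_width: 0.262
```

```bash
python3 - <<'E'
from h import *
R=plan((.5309,.0236,.2465),(.212,.977));print(R[:,0])
from workcell import camera
c=camera("scene");cv2.imwrite("pics/s14.png",cv2.resize(c["img"][145:205,230:290],None,fx=10,fy=10,interpolation=cv2.INTER_CUBIC))
wcam("w14")
E
```

```text
clk 11.75 pos [0.5294 0.0242 0.252 ] F [-1.45 -1.43 11.65] w 0.262 tiltdeg 0.68
toolshift [0.0055 0.0016 0.0002]
turn -0.0014 shift after turn [0.0055 0.0016 0.0002]
[-0.01094239 -0.00441456 -0.99993039]
```

View pics/s14.png

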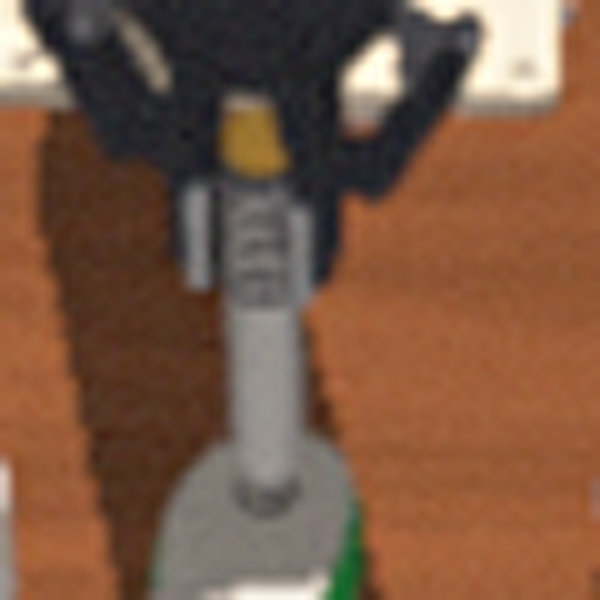

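View pics/w14.png

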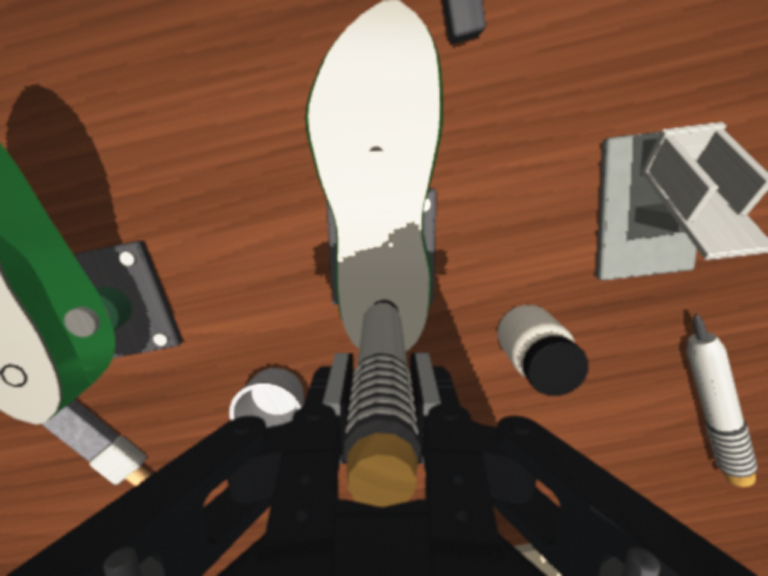

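Lateral force is relieved, the point is still in the ring, and the axial force is about 15 N. I'll carry on with slightly larger steps, because the arm yields under load.

play_rows:
  increments: "0.002 -0.0005 0 0;0.0022 -0.0003 0 0"

```text
clock: 12.05
position: [0.5298, 0.0242, 0.2507]
ee_rot: [-0.548, -0.443, 0.554, -0.443]
ft_force: [-4.4, -0.1, 13.8]
grip_width: 0.258
```

play_rows:
  increments: "0.0024 0 0 0"

```text
clock: 12.15
position: [0.53, 0.0241, 0.2496]
ee_rot: [-0.548, -0.443, 0.554, -0.444]
ft_force: [-5.0, -1.0, 12.6]
grip_width: 0.256
```

play_rows:
  increments: "0.002 -0.001 0 0"

```text
clock: 12.25
position: [0.5293, 0.0243, 0.2486]
ee_rot: [-0.548, -0.442, 0.554, -0.444]
ft_force: [-2.4, -1.9, 9.9]
grip_width: 0.256
```

play_rows:
  increments: "0.0015 -0.0005 0 0"

```text
clock: 12.35
position: [0.5289, 0.0244, 0.248]
ee_rot: [-0.549, -0.442, 0.553, -0.444]
ft_force: [-2.0, -0.4, 7.6]
grip_width: 0.26
```

play_rows:
  increments: "0.0012 -0.0003 0 0;0.001 0 0 0"

```text
clock: 12.55
position: [0.5288, 0.0244, 0.2467]
ee_rot: [-0.549, -0.442, 0.553, -0.445]
ft_force: [-2.4, -0.3, 4.1]
grip_width: 0.255
```

play_rows:
  increments: "0.0006 0 0 0"

```text
clock: 12.65
position: [0.5288, 0.0245, 0.2464]
ee_rot: [-0.549, -0.441, 0.553, -0.445]
ft_force: [-3.4, 0.2, 9.0]
grip_width: 0.259
```

```bash
python3 - <<'E'
from h import *
R=plan((.5309,.0236,.2465),(.212,.977));print(R[:,0])
from workcell import camera
c=camera("scene");cv2.imwrite("pics/s15.png",cv2.resize(c["img"][145:205,230:290],None,fx=10,fy=10,interpolation=cv2.INTER_CUBIC))
E
```

```text
clk 12.65 pos [0.5288 0.0245 0.2464] F [-3.39  0.22  8.99] w 0.259 tiltdeg 0.46
toolshift [-0.0001  0.0023  0.0004]
turn -0.0023 shift after turn [-0.0001  0.0023  0.0004]
[-0.00176404 -0.0078857  -0.99996735]
```

View pics/s15.png

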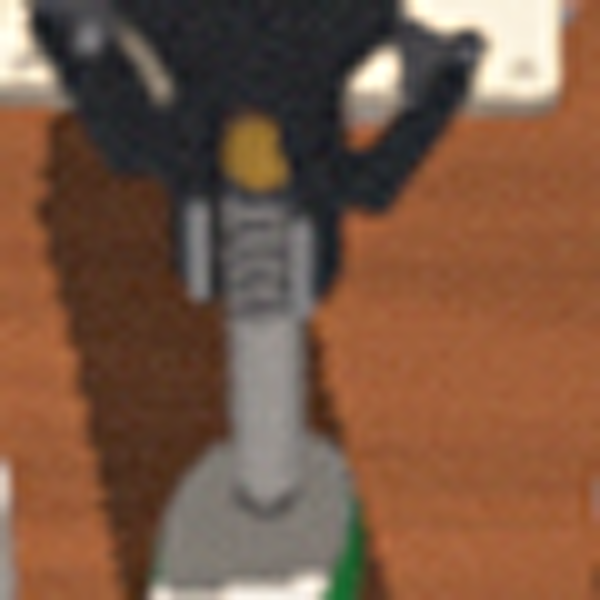

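The force fell from about 17 N to 7 N, then rose as the pin met its hard end, so it has snapped. While still pressed, I'll ease the top back slightly to improve the uprightness margin.

play_rows:
  increments: "0.0005 -0.002 0 0;0.0005 -0.002 0 0"

```text
clock: 12.9
position: [0.5265, 0.0249, 0.2466]
ee_rot: [-0.55, -0.44, 0.552, -0.446]
ft_force: [3.0, -1.7, 3.8]
grip_width: 0.256
```

```bash
python3 - <<'E'
from h import *
R=plan((.5309,.0236,.2465),(.212,.977));print(R[:,0])
c=wcam("w16");cv2.imwrite("pics/w16g.png",cv2.resize(c["img"][150:350,215:295],None,fx=4.5,fy=3,interpolation=cv2.INTER_CUBIC))
E
```

```text
clk 12.90 pos [0.5265 0.0249 0.2466] F [ 2.99 -1.72  3.82] w 0.256 tiltdeg 0.51
toolshift [0.0001 0.0045 0.0003]
turn -0.0028 shift after turn [0.0001 0.0045 0.0003]
[ 0.00285361 -0.00843677 -0.99996034]
```

View pics/w16g.png

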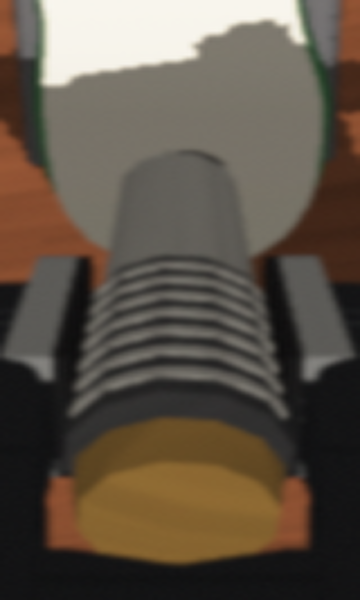

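```bash
python3 - <<'E'
from h import *
c=pickle.load(open("w16.pkl","rb"))
o,d=ray(c,(215-.4+178/4.5,150-.4+512/3))
for n in ([.5172,.0243,.15],[.5195,.0243,.15],[.515,.0243,.15],[.5172,.0243,.148]):
  n=np.array(n)
  for L in(.144,.1455):
    # |o+td-n|=L
    b=d@(o-n);q=(o-n)@(o-n)-L*L
    D=b*b-q
    if D<0: t=-b;s="min %.4f"%np.sqrt(q+L*L-b*b)
    else: t=-b-np.sqrt(D);s=""
    v=o+t*d-n;print(n,L,s,v,"lean",np.degrees(np.arccos(v[2]/np.linalg.norm(v))), [np.degrees(np.arccos(u[2]/np.linalg.norm(u))) for u in [o+(-b+np.sqrt(max(D,0)))*d-n]])
E
```

```text
[0.5172 0.0243 0.15  ] 0.144  [0.00701158 0.00108023 0.14382514] lean 2.8238758228131027 [np.float64(97.70371108562105)]
[0.5172 0.0243 0.15  ] 0.1455  [0.00829737 0.00080825 0.14526097] lean 3.2846476481014277 [np.float64(98.19465966450821)]
[0.5195 0.0243 0.15  ] 0.144  [0.00479319 0.00106297 0.14391628] lean 1.9538634212240857 [np.float64(96.84119148212602)]
[0.5195 0.0243 0.15  ] 0.1455  [0.00609513 0.00078757 0.14537015] lean 2.420848973138524 [np.float64(97.34721794423862)]
[0.515  0.0243 0.15  ] 0.144  [0.00910628 0.00110251 0.14370755] lean 3.6522032805405518 [np.float64(98.51813818830222)]
[0.515  0.0243 0.15  ] 0.1455  [0.01037745 0.00083362 0.14512706] lean 4.103158767627603 [np.float64(98.99518943292495)]
[0.5172 0.0243 0.148 ] 0.144  [0.00528381 0.0014457  0.14389577] lean 2.18016283900079 [np.float64(97.00048029794375)]
[0.5172 0.0243 0.148 ] 0.1455  [0.00658277 0.00117094 0.1453463 ] lean 2.6338172015940944 [np.float64(97.50371540201795)]
```

Estimated lean is about 3° and the point is in the ring. Now I'll lift straight up and head back to the rest.

play_rows:
  increments: "-0.005 0 0 0;-0.01 0 0 0;-0.02 0 0 0;-0.02 0 0 0;-0.01 0 0 0;0 0 0 0"

```text
clock: 13.55
position: [0.5242, 0.026, 0.3122]
ee_rot: [-0.548, -0.442, 0.554, -0.444]
ft_force: [0.4, -0.0, -3.9]
grip_width: 0.259
```

```bash
python3 - <<'E'
from h import *
R=plan((.562,-.2355,.31),(.0925,.9957));print(R[:,0])
E
```

```text
clk 13.55 pos [0.5242 0.026  0.3122] F [ 0.41 -0.01 -3.89] w 0.259 tiltdeg 0.48
toolshift [0.0038 0.0929 0.2473]
turn -0.1229 shift after turn [0.0038 0.0619 0.2569]
[-0.0046322  -0.00691002 -0.9999654 ]
```

play_rows:
  increments: "0 0 0 -0.061;0 0 0 -0.061;0 0.009 0.036 0;0 0.009 0.036 0;0 0.009 0.036 0;0 0.009 0.036 0;0 0.009 0.036 0;0 0.009 0.036 0;0 0.005 0.025 0;0 0 0 0;0 0 0 0"
  squeeze: 40

```text
clock: 14.65
position: [0.5595, -0.2263, 0.299]
ee_rot: [-0.514, -0.484, 0.526, -0.474]
ft_force: [0.3, 0.7, -1.9]
grip_width: 0.254
```

```bash
python3 - <<'E'
from h import *
R=plan((.562,-.2355,.18),(.0925,.9957));print(np.round(R,4))
c=wcam("w17")
from workcell import camera
c=camera("scene");pickle.dump(c,open("s17.pkl","wb"));cv2.imwrite("pics/s17.png",cv2.resize(c["img"][140:240,130:230],None,fx=6,fy=6,interpolation=cv2.INTER_CUBIC))
E
```

```text
clk 14.65 pos [ 0.5595 -0.2263  0.299 ] F [ 0.27  0.67 -1.93] w 0.254 tiltdeg 1.24
toolshift [0.1189 0.0058 0.0086]
turn 0.0095 shift after turn [0.1189 0.0059 0.0086]
[[-2.170e-02  9.963e-01 -8.290e-02]
 [-9.000e-04 -8.300e-02 -9.966e-01]
 [-9.998e-01 -2.150e-02  2.700e-03]]
```

View pics/w17.png

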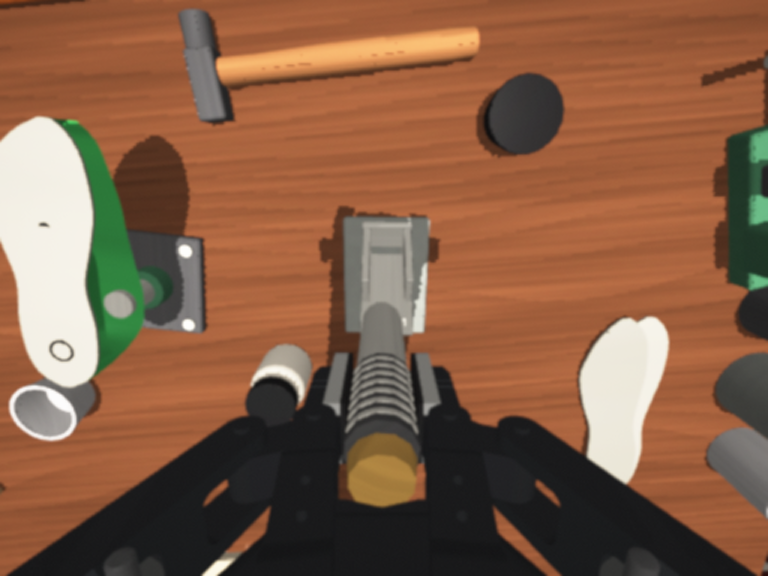

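View pics/s17.png

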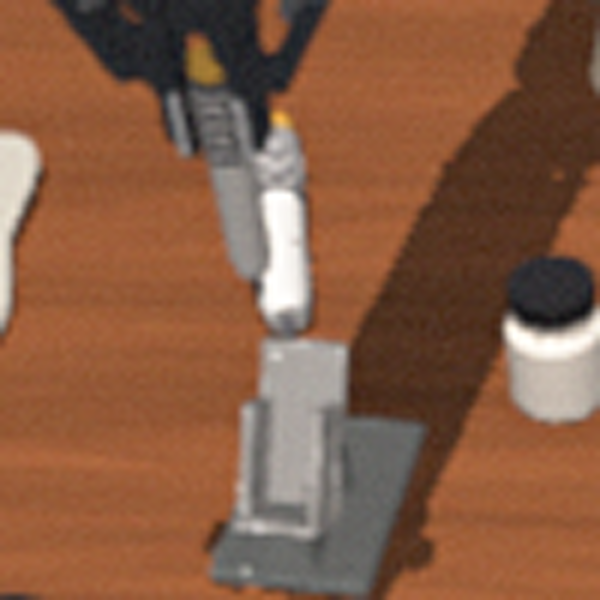

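```bash
python3 - <<'E'
from h import *
c=pickle.load(open("w17.pkl","rb"))
cv2.imwrite("pics/w17c.png",cv2.resize(c["img"][135:235,215:295],None,fx=7,fy=6,interpolation=cv2.INTER_CUBIC))
for r in (225,):
  for z in (.03,.05,.07): print(z,atz(ray(c,(363/1.5,r/1.5)),z),atz(ray(c,(412/1.5,r/1.5)),z))
for p in [(344,217),(430,216),(344,331),(426,331)]: print(atz(ray(c,(p[0]/1.5,p[1]/1.5)),.01))
R=plan((.563,-.2345,.20),(.0925,.9957))
E
```

```text
0.03 [ 0.57379792 -0.21037457  0.03      ] [ 0.56974136 -0.25868952  0.03      ]
0.05 [ 0.57713062 -0.21149927  0.05      ] [ 0.57327589 -0.25741027  0.05      ]
0.07 [ 0.58046331 -0.21262397  0.07      ] [ 0.57681042 -0.25613101  0.07      ]
[ 0.5803223  -0.19052656  0.01      ]
[ 0.57392567 -0.27901278  0.01      ]
[ 0.45235492 -0.17594057  0.01      ]
[ 0.44449384 -0.26881307  0.01      ]
clk 14.75 pos [ 0.5595 -0.2258  0.2993] F [ 0.1   0.08 -2.34] w 0.261 tiltdeg 1.24
toolshift [0.0992 0.0063 0.008 ]
turn 0.0104 shift after turn [0.0992 0.0064 0.0079]
```

View pics/w17c.png

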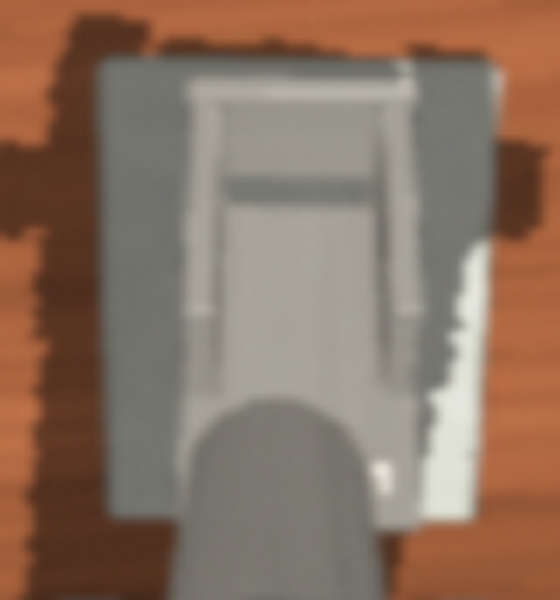

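play_rows:
  increments: "0.02 0.003 0.004 0.01;0.03 0.002 0.003 0;0.03 0 0 0;0.015 0 0 0;0 0 0 0;0 0 0 0"
  squeeze: 25

```text
clock: 15.35
position: [0.5635, -0.2253, 0.203]
ee_rot: [-0.515, -0.483, 0.525, -0.475]
ft_force: [0.3, -0.5, -2.6]
grip_width: 0.25
```

```bash
python3 - <<'E'
from h import *
R=plan((.563,-.2335,.157),(.0925,.9957));print(np.round(R[:,0],4))
c=wcam("w18")
from workcell import camera
c=camera("scene");pickle.dump(c,open("s18.pkl","wb"));cv2.imwrite("pics/s18.png",cv2.resize(c["img"][150:230,140:220],None,fx=7,fy=7,interpolation=cv2.INTER_CUBIC))
E
```

```text
clk 15.35 pos [ 0.5635 -0.2253  0.203 ] F [ 0.26 -0.48 -2.57] w 0.250 tiltdeg 1.04
toolshift [0.046  0.001  0.0081]
turn 0.0107 shift after turn [0.046  0.001  0.0081]
[-0.0181 -0.0013 -0.9998]
```

View pics/w18.png

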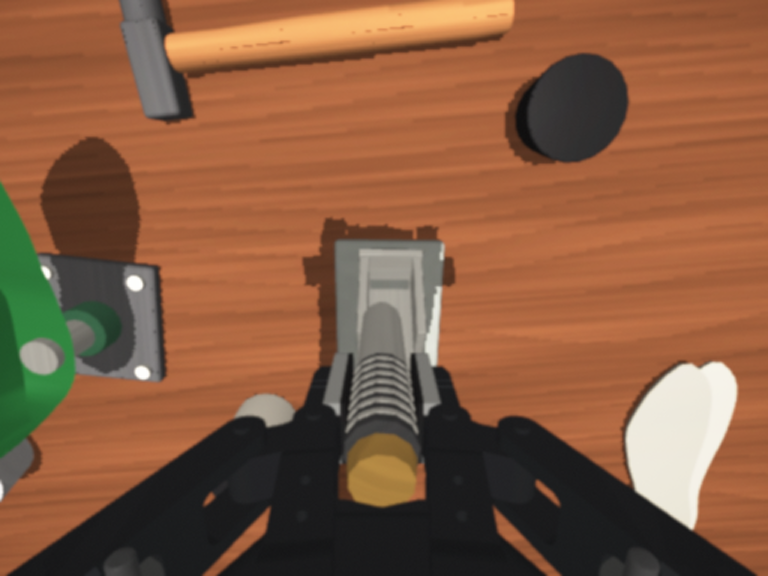

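View pics/s18.png

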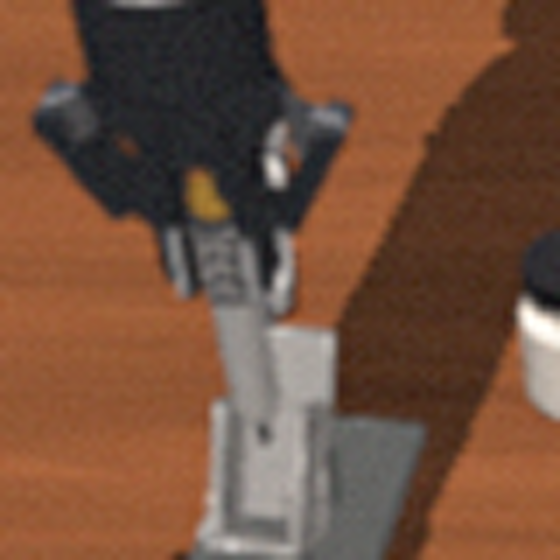

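play_rows:
  increments: "0 0.001 0.004 0.01;0 0 0.004 0;0 0 0.002 0;0 0 0 0"

```text
clock: 15.85
position: [0.5652, -0.2372, 0.2066]
ee_rot: [-0.519, -0.478, 0.527, -0.474]
ft_force: [-0.6, -0.7, -3.6]
grip_width: 0.256
```

```bash
python3 - <<'E'
from h import *
R=plan((.563,-.2335,.157),(.0925,.9957));print(np.round(R[:,0],4))
E
```

```text
clk 15.85 pos [ 0.5652 -0.2372  0.2066] F [-0.56 -0.72 -3.62] w 0.256 tiltdeg 0.78
toolshift [ 0.0496 -0.0019 -0.0037]
turn -0.0010 shift after turn [ 0.0496 -0.0019 -0.0037]
[-0.013  -0.0039 -0.9999]
```

play_rows:
  increments: "0.012 -0.001 -0.002 0;0.012 0 0 0;0.01 0 0 0;0 0 0 0;0 0 0 0"

```text
clock: 16.35
position: [0.5632, -0.2347, 0.1683]
ee_rot: [-0.518, -0.479, 0.527, -0.473]
ft_force: [-0.2, -0.7, -3.1]
grip_width: 0.256
```

```bash
python3 - <<'E'
from h import *
R=plan((.563,-.2335,.157),(.0925,.9957));print(np.round(R[:,0],4))
c=wcam("w19");cv2.imwrite("pics/w19c.png",cv2.resize(c["img"][135:235,215:295],None,fx=7,fy=6,interpolation=cv2.INTER_CUBIC))
from workcell import camera
c=camera("scene");pickle.dump(c,open("s19.pkl","wb"));cv2.imwrite("pics/s19.png",cv2.resize(c["img"][150:230,140:220],None,fx=7,fy=7,interpolation=cv2.INTER_CUBIC))
E
```

```text
clk 16.35 pos [ 0.5632 -0.2347  0.1683] F [-0.2  -0.74 -3.06] w 0.256 tiltdeg 0.86
toolshift [ 0.0113 -0.0001 -0.0012]
turn -0.0008 shift after turn [ 0.0113 -0.0001 -0.0012]
[-0.0148 -0.0029 -0.9999]
```

View pics/w19c.png

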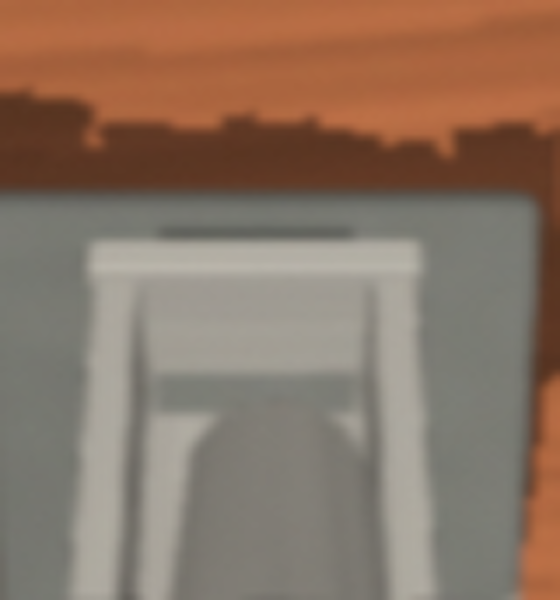

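View pics/s19.png

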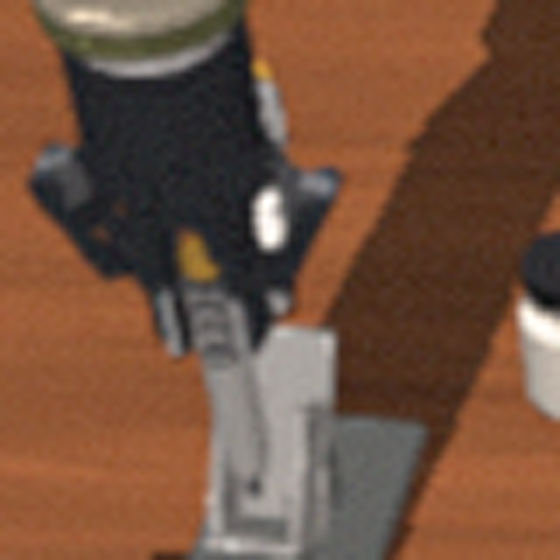

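play_rows:
  increments: "0.003 0 -0.002 0;0.005 0 -0.001 0;0.003 0 0 0;0 0 0 0"

```text
clock: 16.85
position: [0.564, -0.2316, 0.1577]
ee_rot: [-0.519, -0.478, 0.527, -0.474]
ft_force: [0.6, -0.2, -2.7]
grip_width: 0.255
```

```bash
python3 - <<'E'
from h import *
R=plan((.563,-.2315,.157),(.0925,.9957));print(np.round(R[:,0],4))
c=wcam("w20");cv2.imwrite("pics/w20c.png",cv2.resize(c["img"][135:235,215:295],None,fx=7,fy=6,interpolation=cv2.INTER_CUBIC))
from workcell import camera
c=camera("scene");pickle.dump(c,open("s20.pkl","wb"));cv2.imwrite("pics/s20.png",cv2.resize(c["img"][180:230,150:210],None,fx=10,fy=10,interpolation=cv2.INTER_CUBIC))
E
```

```text
clk 16.85 pos [ 0.564  -0.2316  0.1577] F [ 0.64 -0.18 -2.72] w 0.255 tiltdeg 0.76
toolshift [ 0.0008 -0.001   0.    ]
turn -0.0008 shift after turn [ 0.0008 -0.001   0.    ]
[-0.0127 -0.0037 -0.9999]
```

View pics/w20c.png

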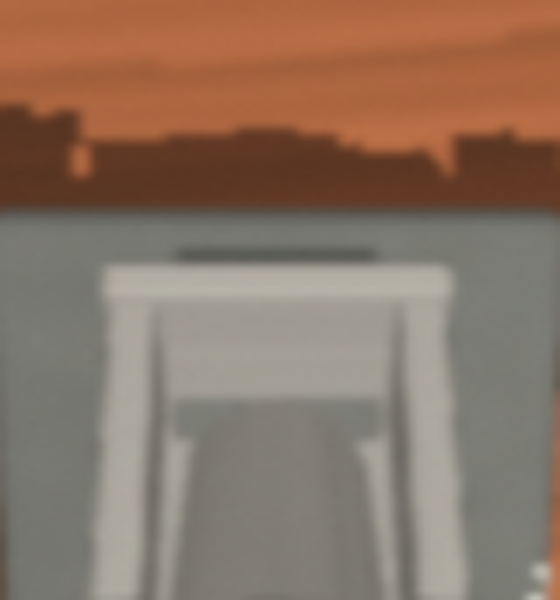

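View pics/s20.png

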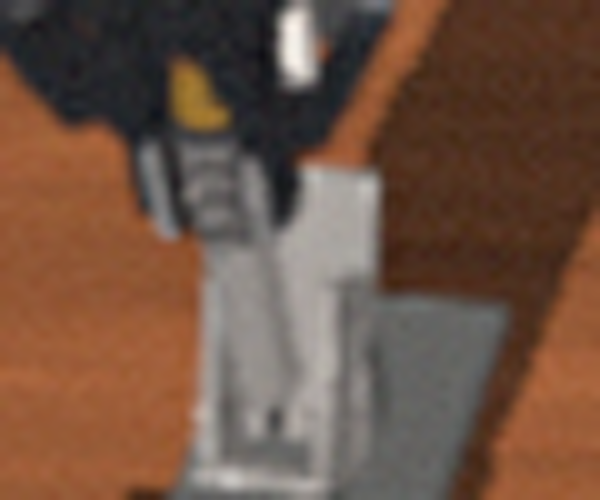

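The punch is centred in the channel, with its point at (274,428) just above the stop. Now I'll move the grip back and down along the arc, so the channel floor tips the punch back to its slope.

play_rows:
  increments: "0.004 -0.009 0 0;0.004 -0.009 0 0;0.001 -0.01 0 0;0.001 -0.01 0 0;0.001 -0.01 0 0;0 0 0 0"

```text
clock: 17.55
position: [0.5159, -0.2273, 0.1493]
ee_rot: [-0.521, -0.475, 0.525, -0.478]
ft_force: [0.4, -0.2, -3.3]
grip_width: 0.262
```

```bash
python3 - <<'E'
from h import *
R=plan((.4846,-.2284,.1321),(.0925,.9957));print(np.round(R[:,0],4))
c=wcam("w21")
E
```

```text
clk 17.55 pos [ 0.5159 -0.2273  0.1493] F [ 0.41 -0.18 -3.33] w 0.262 tiltdeg 0.39
toolshift [ 0.0173 -0.0311  0.0039]
turn -0.0006 shift after turn [ 0.0173 -0.0311  0.0039]
[-0.0013 -0.0067 -1.    ]
```

View pics/w21.png

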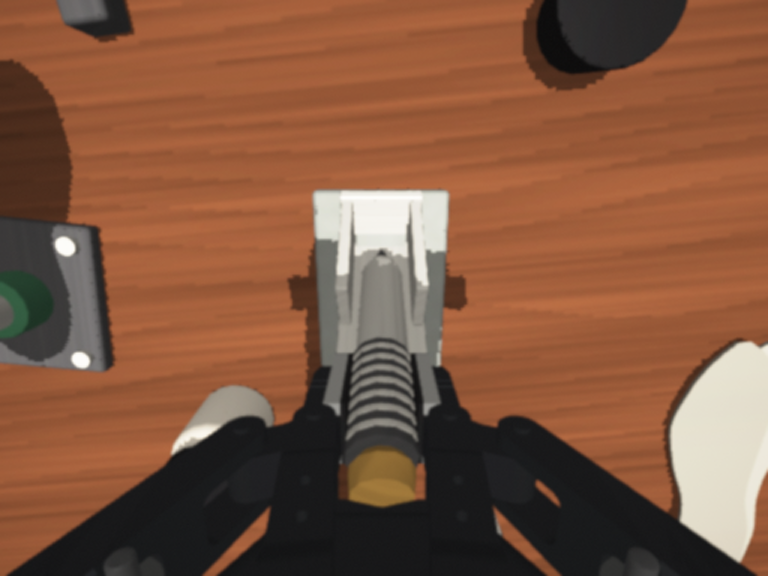

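play_rows:
  increments: "0.003 -0.008 0 0;0.004 -0.008 0.001 0;0.005 -0.008 0 0;0.004 -0.006 0 0;0 0 0 0"

```text
clock: 18.1
position: [0.4942, -0.2258, 0.1401]
ee_rot: [0.525, 0.468, -0.519, 0.485]
ft_force: [1.4, 0.4, -2.4]
grip_width: 0.257
```

```bash
python3 - <<'E'
from h import *
R=plan((.4846,-.2264,.1321),(.0925,.9957));print(np.round(R[:,0],4))
c=wcam("w22")
E
```

```text
clk 18.10 pos [ 0.4942 -0.2258  0.1401] F [ 1.35  0.42 -2.43] w 0.257 tiltdeg 1.43
toolshift [ 0.0078 -0.0097  0.0014]
turn 0.0018 shift after turn [ 0.0078 -0.0097  0.0014]
[ 0.0217 -0.0123 -0.9997]
```

View pics/w22.png

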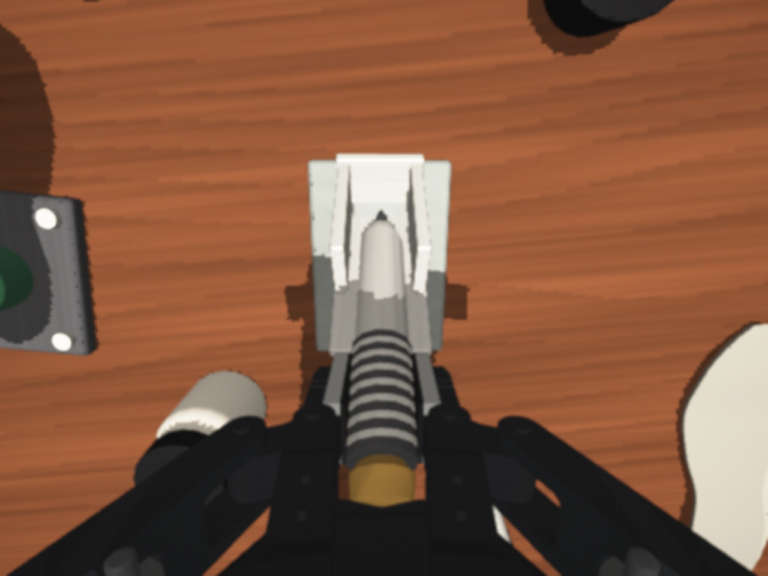

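play_rows:
  increments: "0.003 -0.005 0.001 0;0.004 -0.006 0 0;0.002 -0.004 0 0;0 0 0 0"

```text
clock: 18.55
position: [0.4844, -0.2258, 0.1338]
ee_rot: [0.527, 0.465, -0.516, 0.489]
ft_force: [3.1, -1.1, -2.1]
grip_width: 0.257
```

```bash
python3 - <<'E'
from h import *
R=plan((.488,-.2274,.1272),(.0925,.9957));print(np.round(R[:,0],4))
c=wcam("w23")
from workcell import camera
c=camera("scene");pickle.dump(c,open("s23.pkl","wb"));cv2.imwrite("pics/s23.png",cv2.resize(c["img"][170:240,145:215],None,fx=8,fy=8,interpolation=cv2.INTER_CUBIC))
E
```

```text
clk 18.55 pos [ 0.4844 -0.2258  0.1338] F [ 3.08 -1.06 -2.13] w 0.257 tiltdeg 2.16
toolshift [0.0067 0.0035 0.0011]
turn 0.0035 shift after turn [0.0067 0.0035 0.0011]
[ 0.0347 -0.0149 -0.9993]
```

View pics/w23.png

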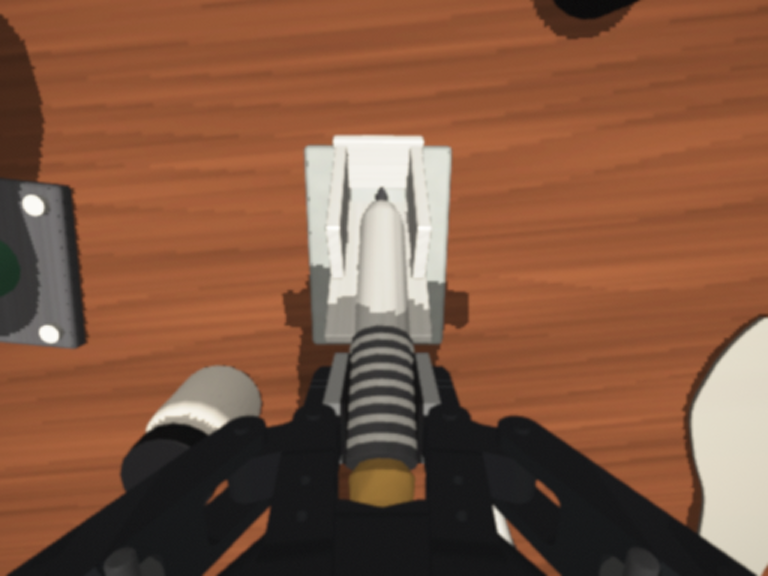

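View pics/s23.png

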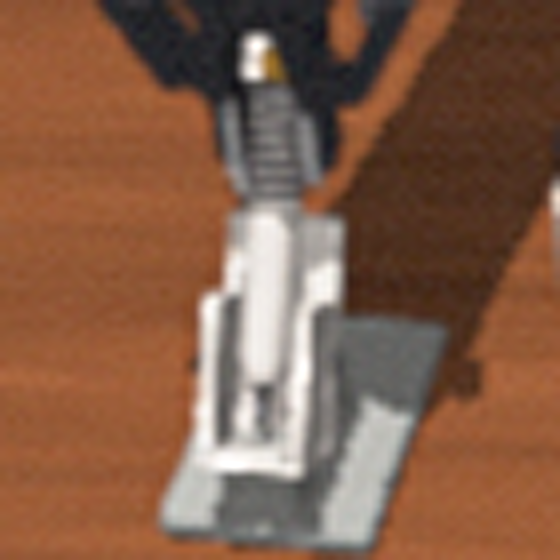

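The punch is nearly flush in the channel, with the point at (381,190) in the wrist view. I'll slide it down the channel to the stop and then release.

play_rows:
  increments: "0.003 0.0015 0 0;0.002 0.0015 0 0;0.002 0.001 0 0;0 0 0 0"

```text
clock: 19.05
position: [0.489, -0.2268, 0.1269]
ee_rot: [0.527, 0.465, -0.516, 0.49]
ft_force: [2.5, 0.4, 5.5]
grip_width: 0.257
```

```bash
python3 - <<'E'
from h import *
R=plan((.488,-.2274,.1272),(.0925,.9957));print(np.round(R[:,0],4))
c=wcam("w24");cv2.imwrite("pics/w24c.png",cv2.resize(c["img"][80:240,190:310],None,fx=5,fy=3.7,interpolation=cv2.INTER_CUBIC))
E
```

```text
clk 19.05 pos [ 0.489  -0.2268  0.1269] F [2.54 0.43 5.49] w 0.257 tiltdeg 2.21
toolshift [-0.0003 -0.0009  0.0006]
turn 0.0033 shift after turn [-0.0003 -0.0009  0.0006]
[ 0.0353 -0.0157 -0.9993]
```

View pics/w24c.png

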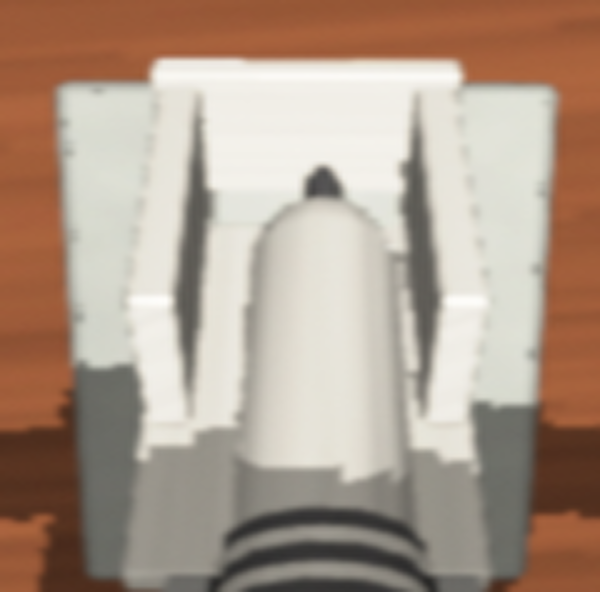

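The point is on the stop: about 8 N, and well short of the trip. I'll ease off a millimetre and open.

play_rows:
  increments: "-0.0015 -0.0008 0 0;0 0 0 0"

```text
clock: 19.3
position: [0.4884, -0.2267, 0.1278]
ee_rot: [0.527, 0.465, -0.516, 0.49]
ft_force: [3.6, -0.6, 5.4]
grip_width: 0.259
```

play_rows:
  increments: "0 0 0 0;0 0 0 0;0 0 0 0;0 0 0 0;0 0 0 0;0 0 0 0;0 0 0 0;0 0 0 0"
  hand: -1

```text
clock: 20.1
position: [0.4836, -0.2262, 0.1241]
ee_rot: [0.526, 0.468, -0.518, 0.486]
ft_force: [0.5, 0.3, -0.5]
grip_width: 0.999
```

```bash
python3 - <<'E'
from h import *
R=plan((.488,-.2274,.1272),(.0925,.9957));print(np.round(R[:,0],4))
c=wcam("w25")
E
```

```text
clk 20.10 pos [ 0.4836 -0.2262  0.1241] F [ 0.46  0.3  -0.48] w 0.999 tiltdeg 1.60
toolshift [-0.003   0.0046  0.0008]
turn 0.0024 shift after turn [-0.003   0.0046  0.0008]
[ 0.0252 -0.0122 -0.9996]
```

View pics/w25.png

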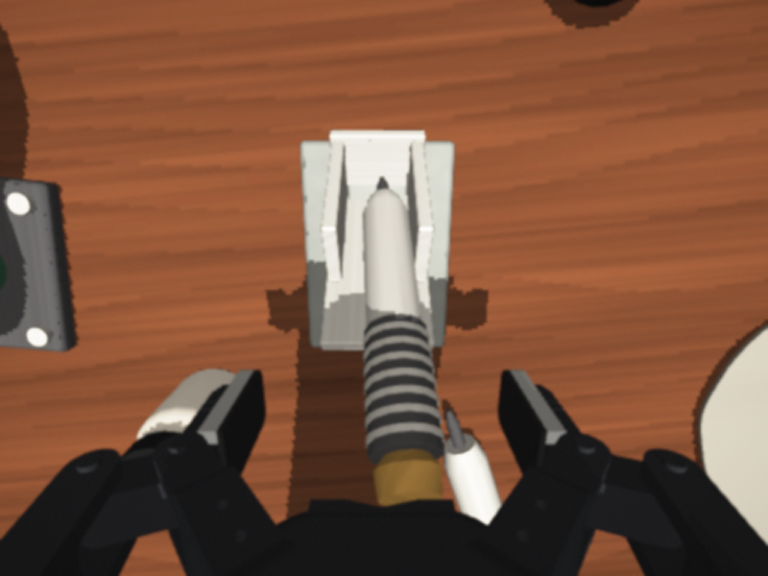

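Released. The punch has settled in the channel, resting against one side much as it did at the start. I'll retreat straight up and check.

play_rows:
  increments: "-0.015 0 0 0;-0.03 0 0 0;-0.04 0 0 0;-0.04 0 0 0;-0.04 0 0 0;-0.02 -0.03 0 0;0 -0.03 0 0;0 0 0 0;0 0 0 0"

```text
clock: 21.05
position: [0.4176, -0.2162, 0.3248]
ee_rot: [0.526, 0.466, -0.516, 0.489]
ft_force: [-0.3, 0.1, -0.5]
grip_width: 1.001
```

```bash
python3 - <<'E'
from h import *
plan((.488,-.2274,.1272))
wcam("w26")
from workcell import camera
a=camera("scene");b=camera("top")
pickle.dump(a,open("s26.pkl","wb"));pickle.dump(b,open("t26.pkl","wb"))
S=pickle.load(open("scene0.pkl","rb"))
f=lambda i:cv2.resize(i[150:250,150:280],None,fx=5.7,fy=2.9,interpolation=cv2.INTER_CUBIC)
cv2.imwrite("pics/cmp.png",np.vstack([f(S["img"]),f(a["img"])]))
cv2.imwrite("pics/s26.png",a["img"])
E
```

```text
clk 21.05 pos [ 0.4176 -0.2162  0.3248] F [-0.29  0.05 -0.54] w 1.001 tiltdeg 2.01
toolshift [0.1999 0.0646 0.0027]
```

View pics/w26.png

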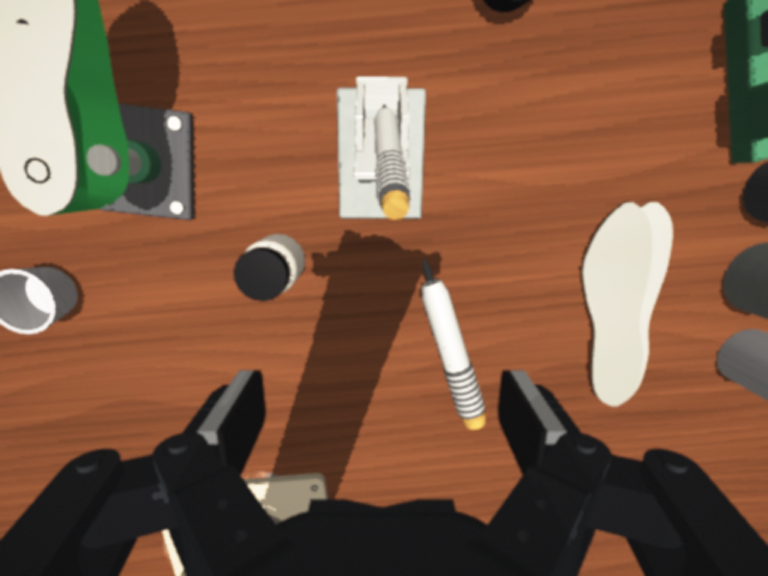

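View pics/cmp.png

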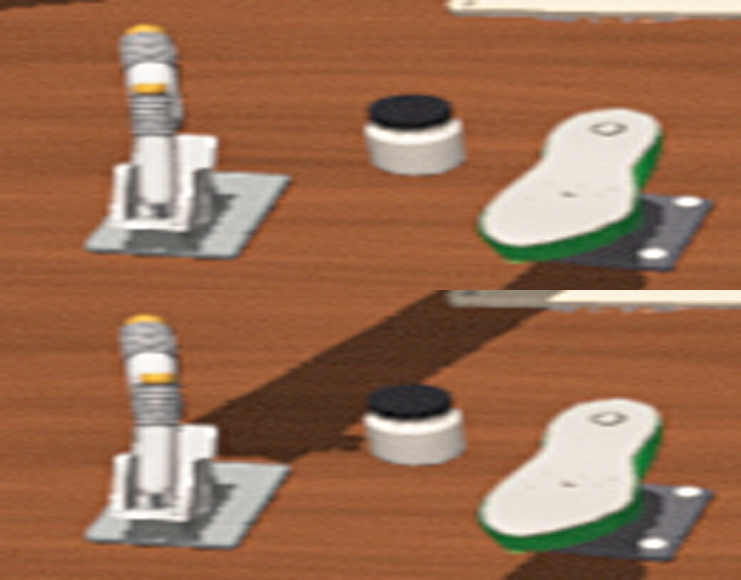

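View pics/s26.png

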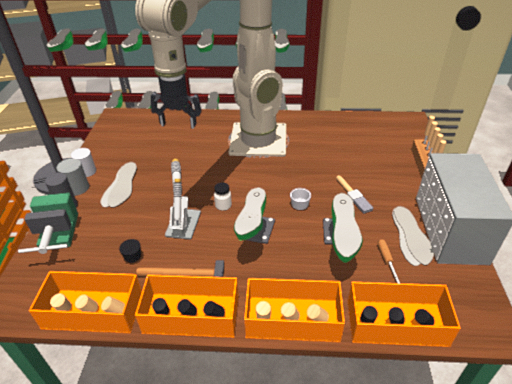

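The punch lies as it did at the start, with its point at the stop and the cap within about a pixel of where it was. Every bystander is unmoved and the gripper is clear, so I'm handing in.

```bash
python3 - <<'E'
from workcell import workorder,get_obs
workorder.hand_in();print(get_obs()["clock"])
E
```

```text
the job is handed in; nothing more can be done
the job is handed in; nothing more can be done
```

I took the smaller punch from its rest, snapped it once inside the ring on the shorter last's heel, laid it back against the stop and handed the job in at about 21 s. The hand-in gave no verdict.

- **Standing it up:** the gripper can't tilt, so I nudged the punch's lower end against the fixed heel end of the short last until it pivoted upright in the fingers. The side force was about 2 N.
- **The snap:** the press peaked at about 17 N, fell to about 7 N as the spring tripped, then rose to about 12 N as the pin just reached its hard end. That is slightly past the trip point, but well under the 30 N limit.
- **Position and lean:** at first contact the scene image put the point within about 1–2 mm of the ring's middle. Lean while pressed came out at about 2–4° from the wrist camera. Cruder estimates from the arm's position ran up to about 7°; the limit is 9°.
- **Laying it back:** sliding it home pressed the point on the stop with about 8 N, well short of tripping. After release it lies in the channel, resting towards one side wall much as it did at the start.
- **Last checks:** in the final pictures the bystanders are where they started, the gripper is open and clear, and the wrist force is near zero. I did not measure the pin's final extension or the exact distance from the point to the seat, only compared pictures.

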